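# Lock the lantern head into its bayonet base in the wardrobe and set the dimmer

## Robot

A 6-joint arm with a two-finger parallel gripper is mounted at the origin on the work surface. World frame = base frame: x ahead of the robot, y to its left, z up, the work surface at z = 0. Lengths are in m, angles in rad, forces in N, time in s.
With the tool pointing down it reaches from about 0.325 to 0.775 m from the base axis. Payload 5.5 kg.
Tool frame: the origin (TCP) lies midway between the tips of the shut fingers; the grasp point (between the pads) lies 19 mm behind it; z points along the fingers, y is the direction in which the jaws open and shut (so a half turn about z gives the same grasp; the last joint's range is limited). The gripper opens to 85 mm and grips with 20 to 120 N. Pads are 22 mm wide; open, the fingers measure 114 mm over their backs; the gripper's body (76 mm by 85 mm) begins 54 mm behind the grasp point. The pads swing forward as they close: fully open they stand 13 mm farther back than shut.
Start: joints at [1.178, 0.091, 1.231, -0, 1.82, -0.057], TCP at [0.198, 0.567, 0.231] pointing down, gripper open.
Joint ranges: [-2.87, 2.87], [-0.86, 2.18], [0.17, 2.46], [-1.51, 4.65], [0.06, 2.69], [-2.65, 2.65]. Speed limits (rad/s): [2.57, 2.57, 3.01, 3.14, 3.14, 3.14].

## Interface

Orientations are given as a unit quaternion [w, x, y, z].
In Python, from station import arm gives the robot as it stands.
- The arm moves only by the tool drive_tool, never from a script. Its argument "rows" is a list of rows, each a list of 7 numbers: the shift along the tool's x, y, z in mm, then the turn, a rotation vector about the tool's x, y, z in degrees, then the closure, from 0 (fully open) to 1 (shut). In form: [[dx, dy, dz, wx, wy, wz, jaw], ...]. A call has 1 to 20 rows; each row shifts and turns the commanded pose from where the row before left it, along the tool's axes as they then stand; what a row does not reach is not made up. A row lasts 1/12 s, in which the tool goes at most 41.7 mm and 7.16 degrees, less where a joint would pass 70% of its speed; a pose out of reach is approached as far as the arm can. A call is refused whole if a number of a shift passes 41.7 or a number of a turn 7.16, either way. A call with a gripper value outside its range is refused whole. The fingers move at their own pace and stop on an object; "grip_force" is the grip in N (left out, the last holds). Time passes only in rows, so rows that do not move let the fingers close. It gives the time, the measured TCP pose, the force and the opening at its end, in the units of the state.
- arm.observe(): the state, without advancing time (a new reading comes with each control period).
- arm.snapshot(name): name is "side" or "top" or "wrist"; returns a dict with "pixels" (400x640x3 uint8, red, green, blue), "z_map" (400x640 float32, m along the optical axis (not along the pixel's ray), 0 where there is no reading), "mtx" (3x3 intrinsics, pixels), "T" (4x4, takes a point from camera to world coordinates). Camera axes: x right, y down, z forward; pixel columns grow to the right and rows downward; lengths in m; the calibration is good to about 2 mm. A picture is of the moment at which its call begins.
- arm.close_job(): hands the job in, once; it reports no verdict.
The state is a dict: "clock": time; "q": joint angles; "dq": joint speeds; "effort": joint torques, N m; "ee_pos": TCP position; "eef_rot": TCP orientation; "ft_force": force on the tool from outside, world axes, zero at the start; "moment": the same for the moment, N m; "gripper_width": opening from 0.0 (shut) to 1.0 (fully open).
Only numpy, scipy, OpenCV 4.12 (cv2) and the standard library are available. Lean on these libraries where they do the work, as an engineer would, in place of code of your own. Each camera call takes 0.05 s, during which the arm holds its last target.

## Task

Take the comb off the lantern base and lay it flat on the shelf liner, then fit the lantern head into the base's bayonet socket and twist it clockwise by its handle until it is fully home and tight, handle in line with the base's tail. Then let go of it and roll the dimmer thumbwheel up exactly two clicks from off. Leave the other things where they are, and keep the cologne bottle standing.

Things in the scene. Friction and masses are not known exactly. Their poses are not given: they have to be found in the camera images.
- lamp_base: Grey plastic lantern base, fixed to the liner. Origin on the socket axis, at the underside. A round puck 100 mm across, 45 mm high, and a tail 44 mm wide, 38 mm high along its +y out to y = 108 mm, with the dimmer wheel. The head goes in with its handle 20 degrees clockwise (from above) of the base's x axis, then turns 70 degrees clockwise to a stop, handle along the base's y axis, either way round.
- socket_rim (a point): Centre of the socket's mouth, 45 mm above the base's underside. Bore 65 mm across; two opposite slots in the rim let the head's pins in. In the turn the first 22 degrees are free, the next 38 run under ramps that draw the head down (7 mm of fall in all, straight with angle), the last 10 are level. Turning takes up to about 0.5 N m; once home friction holds it.
- slot (a point): Top of one entry slot in the socket's rim, 36 mm from the axis, in direction -20 degrees in the base's frame; the other is opposite. A pin in a slot can turn about 12 degrees either way from its centre line before it meets the slot's side (above the ramps' level). A pin that misses rests on the rim; the head's underside is then 39 mm above the base's.
- plunger (a point): Free top of the brass spring plunger (32 mm square) at the bottom of the socket, 25.9 mm above the base's underside; 1800 N/m, 9 mm travel. Loose on it under its own weight the head's underside is about 24.5 mm above the base's (pins just below the ramps' start, which they clear under 27.5 mm; pressing it down first eases the turn); fully home it is 20.5 mm, pressed up against the ramps with about 7 N.
- lamp_head: Lantern head, loose, about 240 g, standing upright. Origin at the centre of its underside. Body 60 mm across, 62 mm high (lowest 4 mm 54 mm across). Handle on top: a black flat fin 52 mm long (x), 14 mm thick (y), from 62 to 88 mm above the underside. Two round steel pins, 8 mm thick, stick out along +x and -x to 39 mm from the axis, centred 10 mm up; a half turn changes nothing.
- comb: Black plastic comb, 30 g, 180 mm long (x), 28 mm wide (y from -14 to 14 mm), 10 mm thick; origin at the centre of its underside. It starts lying across the top of the base, over the socket.
- wheel (a joint): Dimmer wheel angle in rad. Four clicks (detents): off = 0, first = 0.4, second = 0.8, third = 1.2; it settles into the nearest when let go. It grows as the wheel's top edge moves along the base's +x axis. Moving it takes up to about 0.04 N m.
- wheel_top (a point): Top of the dimmer thumbwheel: ribbed, black, 44 mm across, 12 mm wide, axle along the base's y, standing 14 mm out of the tail; 86 mm along the base's +y from the socket axis. A fingertip pressed on it (about 5 N) and drawn along the base's +x rolls it up, 8.8 mm of rim per click. A white bar on the rim is 0.6 rad before the top (base -x side) at off, 0.2 rad past it at two clicks.
- liner: Ribbed grey plastic shelf liner, 520 mm in x, 1180 mm in y, 2 mm thick, fixed; origin at its centre on the table. Everything below stands on its top, 2 mm above the table.
- cologne: Bystander: amber glass cologne bottle, 34 x 52 mm, 112 mm high with cap, standing close to the lantern head; origin at the centre of its underside.
- pomade: Bystander: round pomade jar, 62 mm across, 45 mm high, close to the lantern head; origin at the centre of its underside.
- pick: Bystander: wooden hair pick lying flat, 153 mm long (x from -80 to 73 mm), 44 mm wide, 8 mm thick; origin in its underside.
- opener: Bystander: steel bottle opener lying flat, 112 mm long (x from -56 to 56 mm), 36 mm wide, 5 mm thick; origin in its underside.
- polish_tin: Bystander: flat round polish tin, 74 mm across, 25 mm high; origin at the centre of its underside.
- brush: Bystander: wooden shoe brush 150 mm long (x), 45 mm wide, 42 mm high; origin at the centre of its underside.
- soap_dish: Bystander: closed soap dish 109 mm long (x), 76 mm wide, 38 mm high; origin at the centre of its underside.
There are look-alikes about, which are no part of the job. Leave any pink or red look-alike of the lamp_head alone.

How it is judged:
By the outcome, as a careful person would: the job done as asked, in the order asked, and still so for the second after the job is handed in, with the robot touching nothing.
It also fails if it takes over 72 s, if anything falls off the work surface, if the arm or the gripper's body presses on something with over 40 N, if the wrist force passes 120 N, or if a joint passes its speed limit or range.

## Working session

There is one attempt and no reset: what is moved stays moved. The work goes in short steps, Python scripts to look and compute and a tool call to move; the robot and the scene stay as the last step left them, time stands still between calls to the robot, and variables do not carry over. Pictures are saved under pics/ and viewed, and the job is handed in when it is done.

Besides the shell and the picture viewer there is one more tool, called as name([rows], argument=value, ...), one row to a line, values as JSON. drive_tool: Moves the arm, as the interface text tells. Its arguments: {"type":"object","properties":{"rows":{"type":"array"},"grip_force":{"type":"number"}},"required":["rows"]}

```bash
ls; mkdir -p pics
python3 - <<'E'
from station import arm
import cv2,numpy as np
print(arm.observe())
for n in ["top","side","wrist"]:
    s=arm.snapshot(n); cv2.imwrite(f"pics/{n}0.png",s["pixels"][:,:,::-1]); np.savez(f"{n}0.npz",**s)
    print(n,s["mtx"].tolist(),s["T"].round(4).tolist())
E
```

```text
pics
{'clock': 0.0, 'q': array([ 1.17829413e+00,  9.18949087e-02,  1.23187107e+00, -1.05926687e-05,
        1.81973951e+00, -5.66690517e-02]), 'dq': array([ 0.00083125, -0.00125115,  0.00026882,  0.00070528, -0.00061618,
       -0.00071688]), 'effort': array([ 6.12565350e-05, -4.58714104e+01, -4.18039119e+01,  2.83926619e-05,
        1.14013118e-02,  3.72322904e-05]), 'ee_pos': array([0.19762312, 0.56624962, 0.23013761]), 'eef_rot': array([-2.07990181e-04,  1.67129796e-01,  9.85934438e-01, -9.33537823e-04]), 'ft_force': array([-0.35868241,  0.45342951, -0.4701717 ]), 'moment': array([0.00144305, 0.04091024, 0.00510622]), 'gripper_width': 0.9964503366843805}
top [[385.40865753402227, 0.0, 324.54437070342544], [0.0, 385.40865753402227, 195.80687610137852], [0.0, 0.0, 1.0]] [[0.0111, -0.9884, 0.1516, 0.4453], [-0.9999, -0.0124, -0.0078, -0.0199], [0.0096, -0.1515, -0.9884, 1.1938], [0.0, 0.0, 0.0, 1.0]]
side [[480.31332227121646, 0.0, 319.86635079508955], [0.0, 480.31332227121646, 204.49650983089938], [0.0, 0.0, 1.0]] [[0.6972, -0.4761, 0.5359, -0.1847], [-0.7166, -0.4426, 0.5391, -0.7858], [-0.0195, -0.7599, -0.6497, 1.0141], [0.0, 0.0, 0.0, 1.0]]
wrist [[326.3444651924357, 0.0, 318.4579475121919], [0.0, 326.3444651924357, 197.23813053087278], [0.0, 0.0, 1.0]] [[0.3299, 0.8984, 0.2899, 0.1229], [0.944, -0.3133, -0.1033, 0.5927], [-0.002, 0.3077, -0.9515, 0.3734], [0.0, 0.0, 0.0, 1.0]]
```

View pics/top0.png

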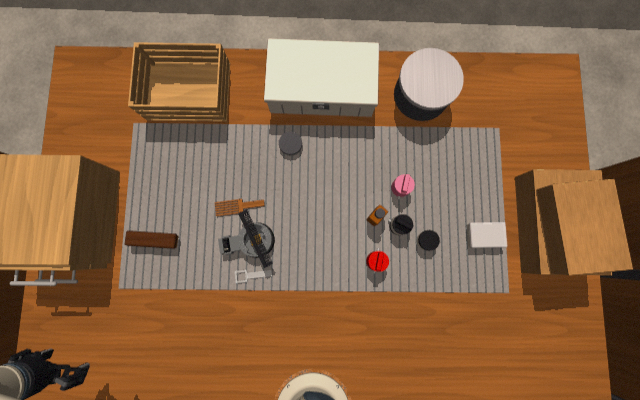

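View pics/side0.png

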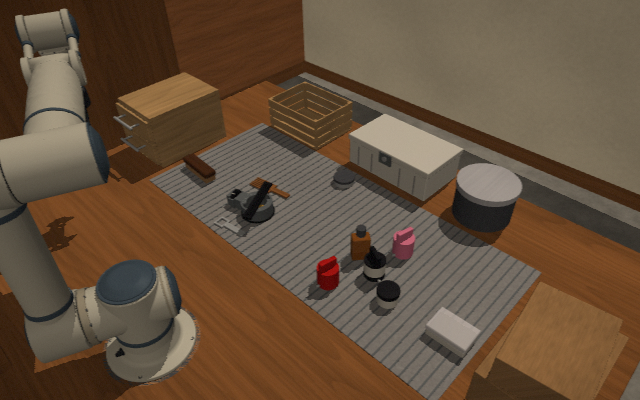

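View pics/wrist0.png

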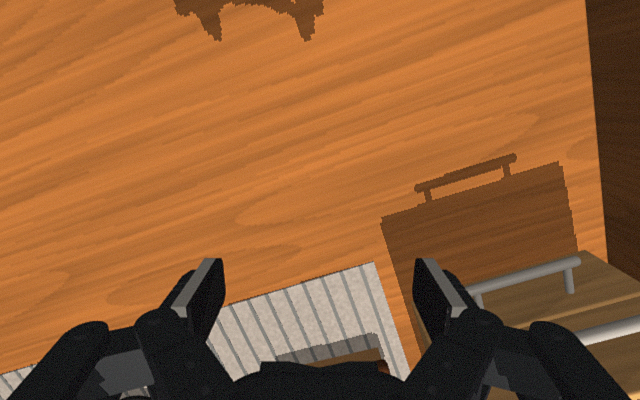

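```bash
cat > h.py <<'E'
import numpy as np,cv2
def load(n): return dict(np.load(n))
def shot(n,k):
    from station import arm
    s=arm.snapshot(n); np.savez(f"{n}{k}.npz",**s); return s
def crop(s,x0,y0,x1,y1,f,name):
    im=s["pixels"][y0:y1,x0:x1,::-1]; cv2.imwrite(f"pics/{name}.png",cv2.resize(im,None,fx=f,fy=f,interpolation=cv2.INTER_CUBIC))
def ray(s,u,v,z):
    K,T=s["mtx"],s["T"]; d=T[:3,:3]@np.array([(u-K[0,2])/K[0,0],(v-K[1,2])/K[1,1],1.]); o=T[:3,3]
    return o+d*(z-o[2])/d[2]
def cloud(s):
    K,T=s["mtx"],s["T"]; v,u=np.mgrid[:400,:640]; z=s["z_map"]
    P=np.stack([(u-K[0,2])/K[0,0]*z,(v-K[1,2])/K[1,1]*z,z],-1)
    return P@T[:3,:3].T+T[:3,3]
def proj(s,p):
    K,T=s["mtx"],s["T"]; c=T[:3,:3].T@(np.asarray(p)-T[:3,3]); return (c[:2]/c[2]*[K[0,0],K[1,1]]+K[:2,2])
E
python3 - <<'E'
from h import *
t=load("top0.npz"); s=load("side0.npz")
crop(t,200,170,300,290,5,"topbase"); crop(t,350,165,460,285,5,"tophead"); crop(s,200,160,300,240,6,"sidebase"); crop(s,300,210,420,320,5,"sidehead")
C=cloud(t)
for u,v in [(402,224),(378,261),(404,185),(258,240),(250,225),(262,255),(226,243),(240,244),(429,240),(376,214),(300,250)]: print(u,v,C[v,u].round(3))
E
```

```text
402 224 [ 0.536 -0.252  0.088]
378 261 [ 0.43  -0.182  0.086]
404 185 [ 0.65  -0.261  0.087]
258 240 [0.487 0.165 0.054]
250 225 [0.53  0.19  0.055]
262 255 [0.443 0.152 0.052]
226 243 [0.477 0.259 0.052]
240 244 [0.475 0.219 0.045]
429 240 [ 0.493 -0.341  0.046]
376 214 [ 0.562 -0.175  0.109]
300 250 [0.459 0.044 0.001]
```

View pics/topbase.png

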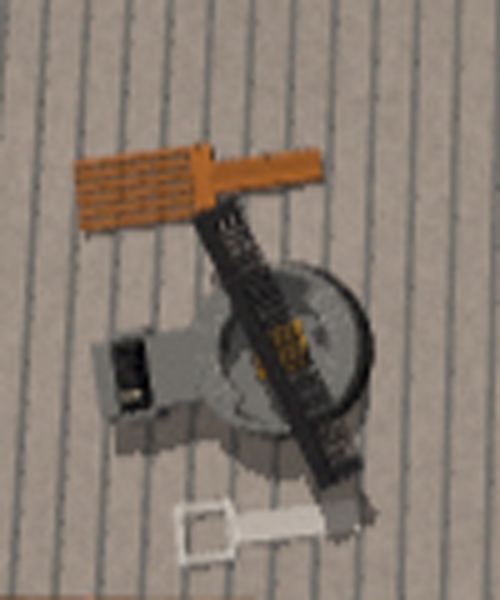

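View pics/tophead.png

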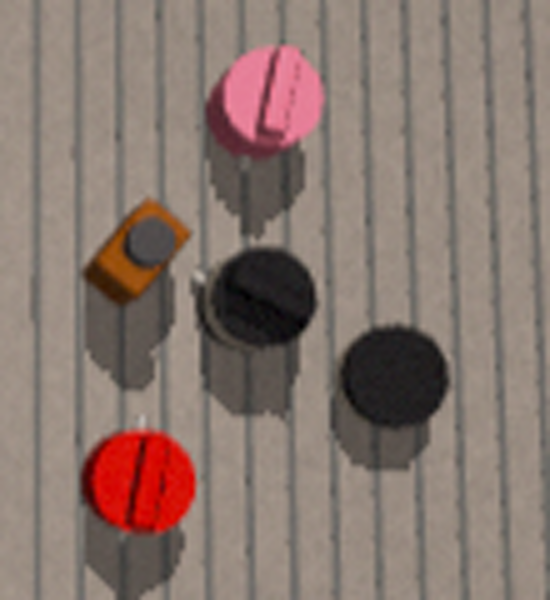

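View pics/sidebase.png

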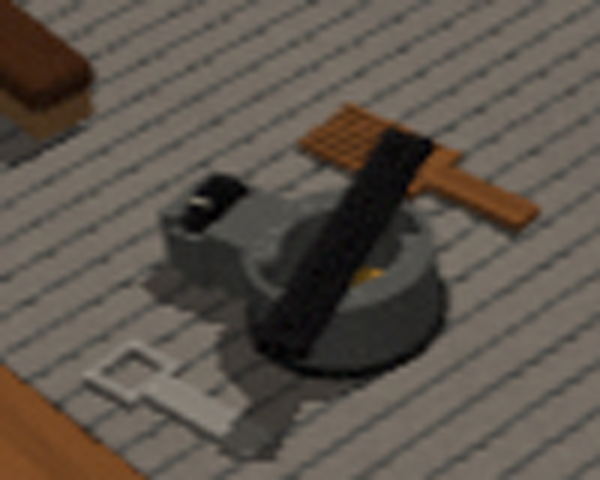

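View pics/sidehead.png

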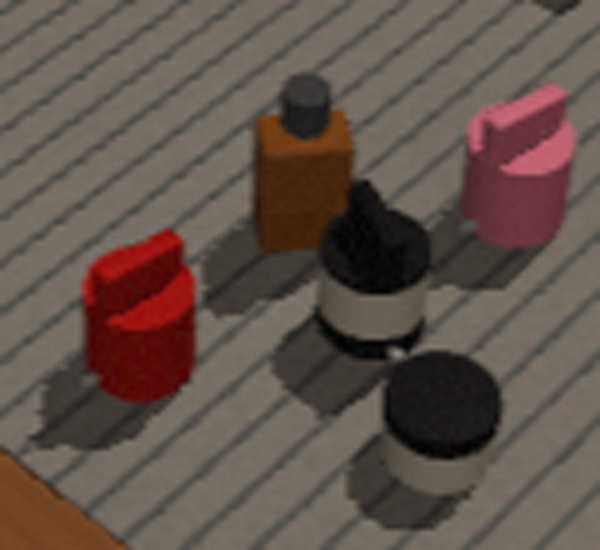

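```bash
cat >> h.py <<'E'
def goto(p,yaw,ee=None,q=None):
    """print tool-frame shift (mm) and wz (deg, + = cw) to reach TCP p with jaw(y) axis yaw deg"""
    from station import arm
    from scipy.spatial.transform import Rotation as R
    o=arm.observe(); w=o["eef_rot"]; r=R.from_quat([w[1],w[2],w[3],w[0]]).as_matrix()
    y=np.array([np.cos(np.radians(yaw)),np.sin(np.radians(yaw)),0]); z=np.array([0,0,-1.]); T=np.stack([np.cross(y,z),y,z],1)
    rv=np.degrees(R.from_matrix(r.T@T).as_rotvec())
    d=r.T@(np.asarray(p)-o["ee_pos"])*1000
    print("t %.2f ee"%o["clock"],o["ee_pos"].round(4),"yaw_y %.1f"%np.degrees(np.arctan2(r[1,1],r[0,1])),"F",o["ft_force"].round(1),"M",o["moment"].round(2),"w %.3f"%o["gripper_width"],"q",o["q"].round(2))
    print("shift",d.round(1),"rot",rv.round(1),"shift if turned first",(T.T@(np.asarray(p)-o["ee_pos"])*1000).round(1))
def state():
    goto([0.5,0,0.3],0)
E
python3 - <<'E'
from h import *
for n in ["top","side"]:
    s=load(n+"0.npz"); C=cloud(s); im=s["pixels"].astype(int)
    roi=(C[...,0]>.38)&(C[...,0]<.62)&(C[...,1]>.05)&(C[...,1]<.33)
    mx=im.max(-1)
    # comb: z>0.051 and dark, near puck
    m=roi&(C[...,2]>.050)&(C[...,1]<.225)
    P=C[m]; c=P[:,:2]; r=cv2.minAreaRect((c*1000).astype(np.float32)); print(n,"comb",m.sum(),r,"z",np.median(P[:,2]))
    v=np.linalg.svd(c-c.mean(0))[2][0]; print(" ang",np.degrees(np.arctan2(v[1],v[0])))
    m=roi&(abs(C[...,2]-.046)<.003)&(C[...,1]<.226); P=C[m]; c=P[:,:2]*1000
    h=cv2.convexHull(c.astype(np.float32)); print(" puck",m.sum(),cv2.minEnclosingCircle(h))
    m=roi&(C[...,2]>.034)&(C[...,2]<.0435)&(C[...,1]>.217); P=C[m]; 
    if m.sum(): print(" tail",m.sum(),cv2.minAreaRect((P[:,:2]*1000).astype(np.float32)),np.median(P[:,2]))
    m=roi&(C[...,2]>.044)&(C[...,1]>.23); P=C[m]; print(" wheel",m.sum(),P.mean(0),P.max(0),P.min(0))
    # heads etc
    m=(abs(C[...,0]-.536)<.05)&(abs(C[...,1]+.252)<.045)&(C[...,2]>.078)&(C[...,2]<.1); P=C[m]
    print(" fin",m.sum(),cv2.minAreaRect((P[:,:2]*1000).astype(np.float32)),np.median(P[:,2]),P[:,:2].mean(0)); c=P[:,:2];v=np.linalg.svd(c-c.mean(0))[2][0]; print(" ang",np.degrees(np.arctan2(v[1],v[0])))
s=load("top0.npz"); print("pin top",ray(s,390,219.5,.012)); s=load("side0.npz"); print("pin side",ray(s,379.6,280.4,.012))
E
```

```text
top comb 463 ((485.4418640136719, 190.20169067382812), (178.5905303955078, 63.934574127197266), 27.431743621826172) z 0.05402771251691196
 ang -152.69111397062528
 puck 288 ((486.0679931640625, 164.82858276367188), 77.9806137084961)
 tail 240 ((478.52691650390625, 247.2344970703125), (53.929840087890625, 77.64234161376953), 17.469074249267578) 0.03808597153309823
 wheel 46 [0.47323161 0.26183538 0.04864373] [0.48862302 0.26929539 0.0539088 ] [0.45929431 0.25375002 0.04431493]
 fin 95 ((549.3222045898438, -241.8214111328125), (89.17418670654297, 15.99110221862793), 58.41851806640625) 0.08736120213983667 [ 0.54122317 -0.25476393]
 ang -122.27011231613382
side comb 369 ((489.42462158203125, 183.08030700683594), (185.72018432617188, 77.27951049804688), 18.95985221862793) z 0.054772754043184824
 ang -152.61319379933886
 puck 195 ((483.4175109863281, 169.07369995117188), 80.39488220214844)
 tail 141 ((479.0748291015625, 246.39682006835938), (59.54022979736328, 87.78739929199219), 24.22362518310547) 0.03916107129281032
 wheel 33 [0.47034299 0.25935228 0.04928782] [0.4880063  0.2707915  0.05414897] [0.45663838 0.25065737 0.04454317]
 fin 113 ((547.6538696289062, -243.72767639160156), (92.64828491210938, 15.826364517211914), 59.393707275390625) 0.08761378726808522 [ 0.53793269 -0.25842549]
 ang -121.62137463005924
pin top [ 0.55540891 -0.2315885   0.012     ]
pin side [ 0.52554896 -0.292647    0.012     ]
```

Run:
```python
from h import *
for n in ["top","side"]:
    s=load(n+"0.npz"); C=cloud(s); im=s["pixels"]
    hsv=cv2.cvtColor(im,cv2.COLOR_RGB2HSV)
    m=(abs(C[...,0]-.487)<.12)&(abs(C[...,1]-.17)<.09)&(C[...,2]>.0505)&(C[...,1]<.225)
    k=cv2.morphologyEx(m.astype(np.uint8),cv2.MORPH_OPEN,np.ones((3,3)))
    N,L,st,ce=cv2.connectedComponentsWithStats(k); i=1+st[1:,4].argmax()
    v,u=np.where(L==i)
    P=np.array([ray(s,a,b,.057)[:2]*1000 for a,b in zip(u,v)],np.float32)
    print(n,len(P),cv2.minAreaRect(P),P.mean(0))
```

```text
top 251 ((490.76629638671875, 179.61175537109375), (178.04736328125, 18.47311782836914), 26.250019073486328) [490.52438 181.21379]
side 171 ((457.2845458984375, 153.76107788085938), (110.26500701904297, 30.918245315551758), 28.588359832763672) [448.1173  150.71217]
```

Run:
```python
from h import *
goto([.489,.174,.20],117)
```

```text
t 0.15 ee [0.1976 0.5663 0.2304] yaw_y 70.8 F [-0.3  1.4 -0.5] M [ 0.02  0.01 -0.01] w 1.000 q [ 1.18  0.09  1.23 -0.    1.82 -0.06]
shift [-404.4 -274.3   30.8] rot [ -0.1  -0.  -46.2] shift if turned first [ -81.5 -481.8   30.4]
```

drive_tool([
  [-20, -14, 1, 0, 0, 0, 0],
  [-28, -19, 2, 0, 0, 0, 0],
  [-28, -19, 2, 0, 0, 0, 0],
  [-28, -19, 2, 0, 0, 0, 0],
  [-28, -19, 2, 0, 0, 0, 0],
  [-28, -19, 2, 0, 0, 0, 0],
  [-28, -19, 2, 0, 0, 0, 0],
  [-28, -19, 2, 0, 0, 0, 0],
  [-28, -19, 2, 0, 0, 0, 0],
  [-28, -19, 2, 0, 0, 0, 0],
  [-28, -19, 2, 0, 0, 0, 0],
  [-28, -19, 2, 0, 0, 0, 0],
  [-28, -19, 2, 0, 0, 0, 0],
  [-28, -19, 2, 0, 0, 0, 0],
  [-20, -13, 3, 0, 0, 0, 0],
])

```text
clock: 1.4
ee_pos: [0.49, 0.1722, 0.201]
eef_rot: [0.0, 0.168, 0.986, -0.0]
ft_force: [0.2, 0.4, 1.1]
gripper_width: 0.997
```

drive_tool([
  [0, 0, 0, 0, 0, -7, 0.4],
  [0, 0, 0, 0, 0, -7, 0.4],
  [0, 0, 0, 0, 0, -7, 0.4],
  [0, 0, 0, 0, 0, -7, 0.4],
  [0, 0, 0, 0, 0, -7, 0.4],
  [0, 0, 0, 0, 0, -7, 0.4],
  [0, 0, 0, 0, 0, -4.2, 0.4],
  [0, 0, 0, 0, 0, 0, 0.4],
  [0, 0, 0, 0, 0, 0, 0.4],
])

```text
clock: 2.15
ee_pos: [0.4888, 0.1747, 0.201]
eef_rot: [-0.0, -0.232, 0.973, 0.0]
ft_force: [0.2, 0.2, 0.6]
gripper_width: 0.598
```

Run:
```python
from h import *
goto([.489,.174,.20],117)
s=shot("wrist",1); crop(s,0,0,640,400,1,"wrist1")
```

```text
t 2.15 ee [0.4888 0.1747 0.201 ] yaw_y 116.8 F [0.2 0.2 0.6] M [0.02 0.02 0.04] w 0.598 q [ 0.28 -0.13  1.5   0.    1.77 -1.76]
shift [ 0.1 -0.7  1. ] rot [ 0.  -0.  -0.2] shift if turned first [ 0.1 -0.7  1. ]
```

View pics/wrist1.png

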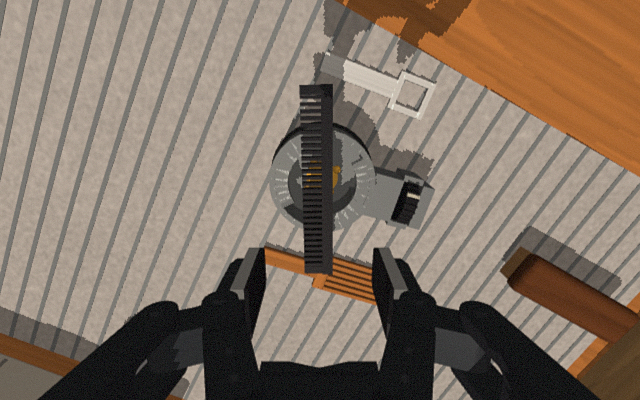

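Run:
```python
from h import *
s=load("wrist1.npz")
a=ray(s,316.5,85,.057);b=ray(s,318,273,.057); print(a,b,(a+b)/2,np.linalg.norm(a-b),np.degrees(np.arctan2(*(b-a)[[1,0]])))
# puck
C=cloud(s); roi=(C[...,0]>.42)&(C[...,0]<.56)&(C[...,1]>.09)&(C[...,1]<.225)&(C[...,2]>.043)&(C[...,2]<.050)
print(cv2.minEnclosingCircle((C[roi][:,:2]*1000).astype(np.float32)))
t=load("wrist1.npz"); im=t["pixels"]; crop(t,250,100,450,260,4,"wb1")
goto(list(((a+b)/2)[:2])+[.051],117.5)
```

```text
[0.41392311 0.13538746 0.057     ] [0.57203816 0.21656523 0.057     ] [0.49298063 0.17597635 0.057     ] 0.17773632531242461 27.17639530854965
((496.44830322265625, 166.7433624267578), 68.27234649658203)
t 2.20 ee [0.4888 0.1746 0.2011] yaw_y 116.8 F [-0.8  0.1 -0.3] M [ 0.03 -0.01 -0.  ] w 0.600 q [ 0.28 -0.13  1.5  -0.    1.77 -1.76]
shift [ -4.4  -0.7 150.1] rot [ 0.  -0.  -0.7] shift if turned first [ -4.3  -0.8 150.1]
```

View pics/wb1.png

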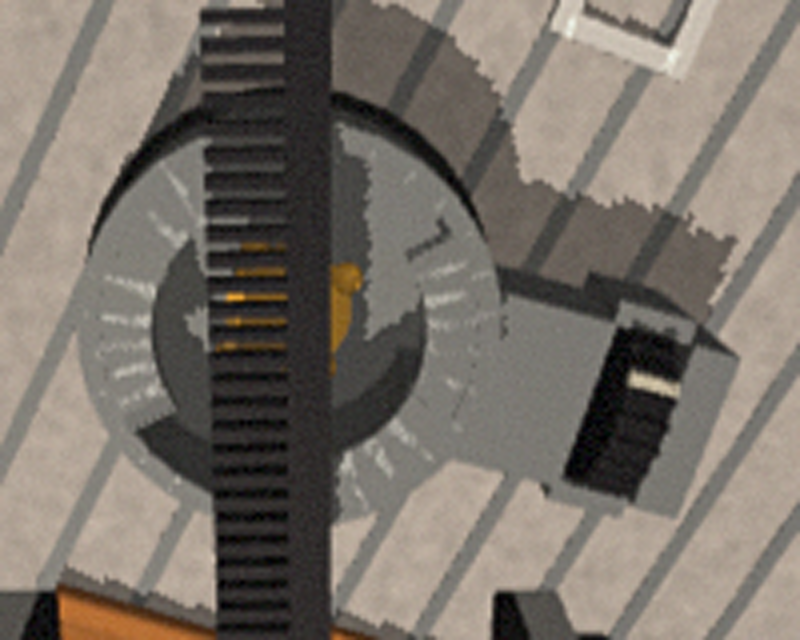

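drive_tool([
  [-2, -1, 15, 0, 0, -0.7, 0.5],
  [-2, 0, 25, 0, 0, 0, 0.5],
  [0, 0, 30, 0, 0, 0, 0.5],
  [0, 0, 30, 0, 0, 0, 0.5],
  [0, 0, 25, 0, 0, 0, 0.5],
  [0, 0, 15, 0, 0, 0, 0.5],
  [0, 0, 8, 0, 0, 0, 0.5],
  [0, 0, 4, 0, 0, 0, 0.5],
  [0, 0, 0, 0, 0, 0, 0.5],
])

```text
clock: 2.95
ee_pos: [0.4928, 0.1756, 0.049]
eef_rot: [-0.0, -0.239, 0.971, -0.0]
ft_force: [0.3, -0.0, 0.1]
gripper_width: 0.504
```

drive_tool([
  [0, 0, 0, 0, 0, 0, 0.8],
  [0, 0, 0, 0, 0, 0, 0.9],
  [0, 0, 0, 0, 0, 0, 1],
  [0, 0, 0, 0, 0, 0, 1],
  [0, 0, 0, 0, 0, 0, 1],
  [0, 0, 0, 0, 0, 0, 1],
], grip_force=25)

```text
clock: 3.45
ee_pos: [0.4938, 0.1759, 0.0509]
eef_rot: [0.001, -0.239, 0.971, 0.0]
ft_force: [-0.2, 0.8, 5.9]
gripper_width: 0.315
```

Run:
```python
from h import *
state()
s=shot("side",2); crop(s,180,120,320,260,5,"side2")
```

```text
t 3.45 ee [0.4938 0.1759 0.0509] yaw_y 117.7 F [-0.2  0.8  5.9] M [-0.01  0.05 -0.03] w 0.315 q [ 0.28 -0.07  1.72  0.    1.5  -1.78]
shift [  75.5 -158.8 -249.2] rot [1.000e-01 1.000e-01 1.177e+02] shift if turned first [-175.9    6.2 -249.1]
```

View pics/side2.png

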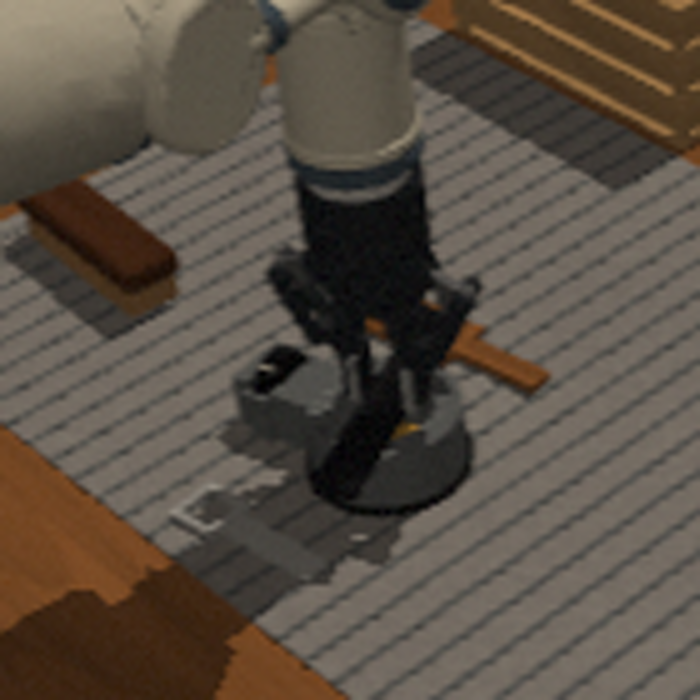

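Run:
```python
from h import *
goto([.52,0,.10],117.7)
```

```text
t 3.50 ee [0.4938 0.1759 0.0509] yaw_y 117.7 F [ 0.  -0.1  6.3] M [-0.01  0.05 -0.  ] w 0.313 q [ 0.28 -0.07  1.72  0.    1.5  -1.78]
shift [  58.3 -168.   -49.1] rot [-0.   0.2 -0. ] shift if turned first [  58.6 -167.9  -49.1]
```

drive_tool([
  [0, 0, -5, 0, 0, 0, 1],
  [0, 0, -15, 0, 0, 0, 1],
  [0, 0, -20, 0, 0, 0, 1],
  [0, 0, -10, 0, 0, 0, 1],
  [0, 0, 0, 0, 0, 0, 1],
])

```text
clock: 3.92
ee_pos: [0.4942, 0.176, 0.1023]
eef_rot: [0.002, -0.239, 0.971, 0.0]
ft_force: [-0.5, -0.1, -1.2]
gripper_width: 0.311
```

Run:
```python
from h import *
goto([.52,0,.10],117.7)
s=shot("side",3); crop(s,180,120,320,260,5,"side3")
```

```text
t 3.92 ee [0.4942 0.176  0.1023] yaw_y 117.7 F [-0.5 -0.1 -1.2] M [ 0.   -0.01  0.02] w 0.311 q [ 0.28 -0.1   1.65  0.    1.59 -1.78]
shift [  58.9 -167.9    2.2] rot [-0.1  0.3 -0. ] shift if turned first [  59.  -167.8    2.3]
```

View pics/side3.png

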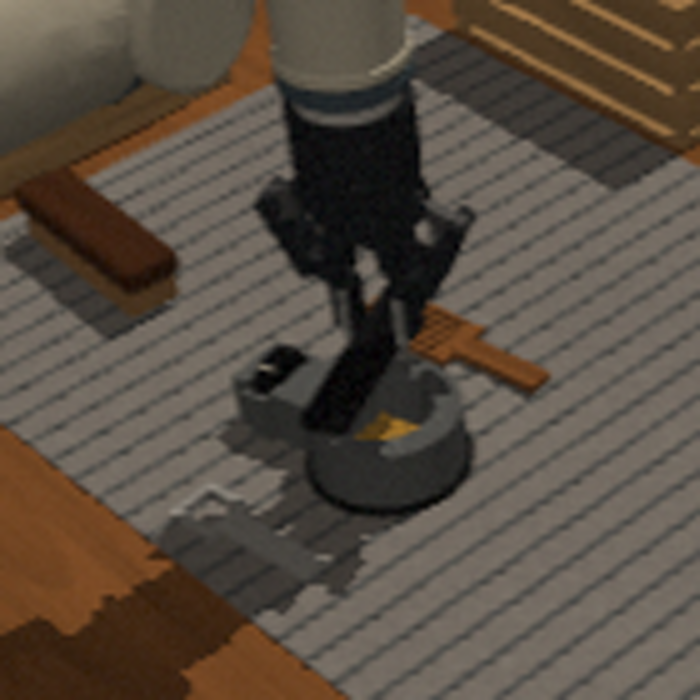

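Comb is lifted in the jaws (side view, around (255,200)), level. Carry it to the free area.

drive_tool([
  [5, -14, 0, 0, 0, 0, 1],
  [10, -28, 0, 0, 0, 0, 1],
  [11, -32, 0, 0, 0, 0, 1],
  [11, -32, 0, 0, 0, 0, 1],
  [11, -32, 0, 0, 0, 0, 1],
  [8, -22, 5, 0, 0, 0, 1],
  [3, -8, 15, 0, 0, 0, 1],
  [0, 0, 25, 0, 0, 0, 1],
  [0, 0, 25, 0, 0, 0, 1],
  [0, 0, 14, 0, 0, 0, 1],
  [0, 0, 6, 0, 0, 0, 1],
  [0, 0, 3, 0, 0, 0, 1],
  [0, 0, 0, 0, 0, 0, 1],
])

```text
clock: 5.05
ee_pos: [0.5179, -0.0006, 0.0058]
eef_rot: [-0.001, -0.239, 0.971, 0.0]
ft_force: [1.1, -0.4, -0.1]
gripper_width: 0.316
```

drive_tool([
  [0, 0, 0.8, 0, 0, 0, 0.65],
  [0, 0, 0, 0, 0, 0, 0.5],
  [0, 0, 0, 0, 0, 0, 0.4],
  [0, 0, 0, 0, 0, 0, 0.4],
  [0, 0, -10, 0, 0, 0, 0.4],
  [0, 0, -30, 0, 0, 0, 0.4],
  [0, 0, -40, 0, 0, 0, 0.4],
  [0, 0, -40, 0, 0, 0, 0.4],
  [0, 0, -40, 0, 0, 0, 0.4],
  [0, 0, -35, 0, 0, 0, 0.4],
])

```text
clock: 5.88
ee_pos: [0.5186, -0.0006, 0.2045]
eef_rot: [0.001, -0.239, 0.971, -0.0]
ft_force: [0.6, -1.5, 1.0]
gripper_width: 0.602
```

Run:
```python
from h import *
goto([.54,-.257,.2],-28)
s=shot("wrist",4); crop(s,0,0,640,400,1,"wrist4")
s=shot("top",4); crop(s,190,110,460,310,3,"top4a"); 
C=cloud(s); m=(C[...,2]>.0065)&(C[...,2]<.03)&(s["pixels"].max(-1)<75)&(abs(C[...,1])<.09)&(C[...,0]>.40)&(C[...,0]<.63)
print(m.sum(),np.median(C[m],0),np.percentile(C[m][:,2],[5,95]))
```

```text
t 5.88 ee [ 0.5186 -0.0006  0.2045] yaw_y 117.7 F [ 0.6 -1.5  1. ] M [-0.05 -0.06 -0.02] w 0.602 q [-0.07 -0.13  1.5  -0.    1.77 -2.12]
shift [ 100.1 -237.1    4.6] rot [1.000e-01 2.000e-01 1.457e+02] shift if turned first [-216.4  139.3    4.5]
117 [ 0.46605177 -0.02633822  0.0096078 ] [0.00687582 0.01307383]
```

View pics/wrist4.png

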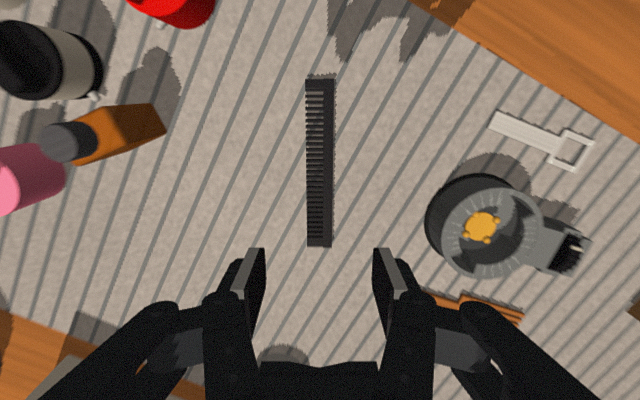

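View pics/top4a.png

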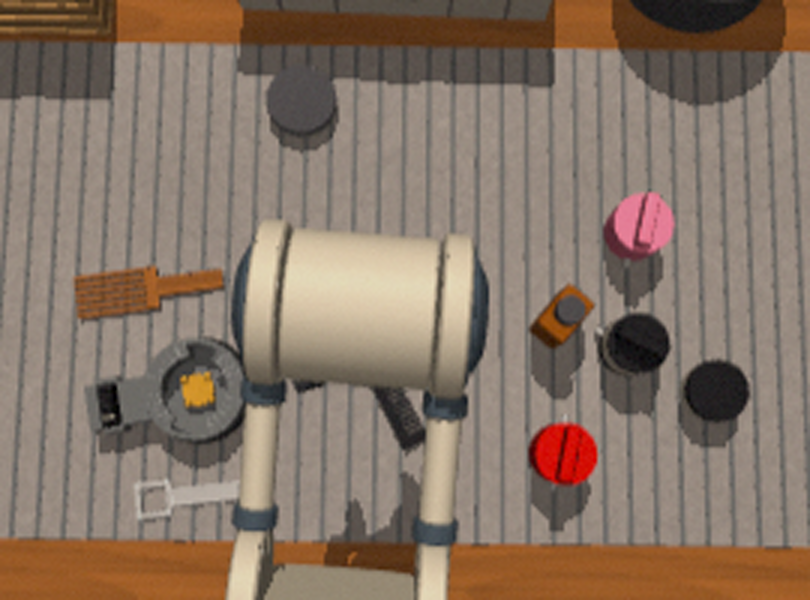

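drive_tool([
  [10, -23, 0, 0, 0, 0, 0.4],
  [15, -35, 0, 0, 0, 0, 0.4],
  [15, -35, 0, 0, 0, 0, 0.4],
  [15, -35, 0, 0, 0, 0, 0.4],
  [15, -36, 0, 0, 0, 0, 0.4],
  [15, -36, 0, 0, 0, 0, 0.4],
  [10, -24, 3, 0, 0, 0, 0.4],
  [5, -13, 2, 0, 0, 5, 0.4],
  [0, 0, 0, 0, 0, 7, 0.4],
  [0, 0, 0, 0, 0, 7, 0.4],
  [0, 0, 0, 0, 0, 7, 0.4],
  [0, 0, 0, 0, 0, 7, 0.4],
  [0, 0, 0, 0, 0, 7, 0.4],
  [0, 0, 0, 0, 0, 7, 0.4],
  [0, 0, 0, 0, 0, 7, 0.4],
  [0, 0, 0, 0, 0, 7, 0.4],
  [0, 0, 0, 0, 0, 7, 0.4],
  [0, 0, 0, 0, 0, 7, 0.4],
  [0, 0, 0, 0, 0, 7, 0.4],
  [0, 0, 0, 0, 0, 7, 0.4],
])

```text
clock: 7.65
ee_pos: [0.5399, -0.2568, 0.1953]
eef_rot: [-0.0, 0.513, 0.859, -0.0]
ft_force: [0.4, 0.6, 0.2]
gripper_width: 0.597
```

drive_tool([
  [0, 0, 0, 0, 0, 7, 0.4],
  [0, 0, 0, 0, 0, 7, 0.4],
  [0, 0, 0, 0, 0, 7, 0.4],
  [0, 0, 0, 0, 0, 7, 0.4],
  [0, 0, 0, 0, 0, 7, 0.4],
  [0, 0, 0, 0, 0, 7, 0.4],
  [0, 0, 0, 0, 0, 7, 0.4],
  [0, 0, 0, 0, 0, 7, 0.4],
  [0, 0, 0, 0, 0, 0, 0.4],
  [0, 0, 0, 0, 0, 0, 0.4],
])

```text
clock: 8.48
ee_pos: [0.5399, -0.2568, 0.1954]
eef_rot: [-0.0, 0.853, 0.522, -0.0]
ft_force: [-0.7, -0.3, 0.0]
gripper_width: 0.6
```

Run:
```python
from h import *
goto([.54,-.257,.2],-28)
s=shot("wrist",5); crop(s,0,0,640,400,1,"wrist5")
s=shot("top",5); crop(s,190,170,300,280,6,"top5")
```

```text
t 8.48 ee [ 0.5399 -0.2568  0.1954] yaw_y -27.1 F [-0.7 -0.3  0. ] M [-0.03 -0.01  0.03] w 0.600 q [-0.5   0.08  1.3  -0.    1.76 -0.03]
shift [-0.1  0.1 -4.6] rot [-0.   0.   0.9] shift if turned first [-0.1  0.1 -4.6]
```

View pics/wrist5.png

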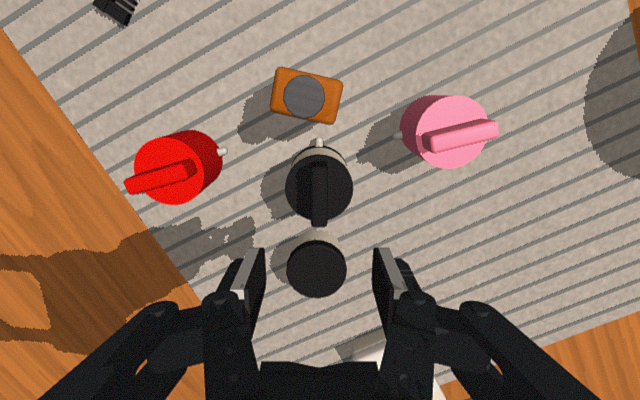

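View pics/top5.png

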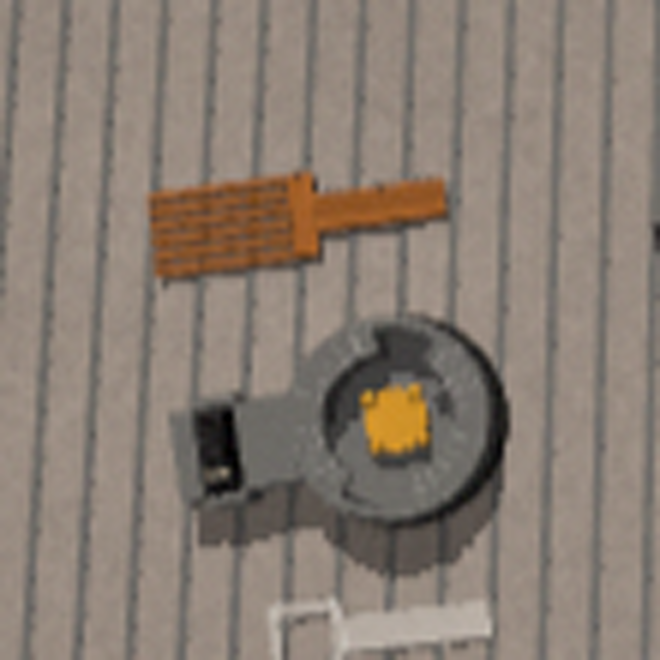

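Run:
```python
from h import *
s=load("wrist5.npz"); crop(s,260,120,380,240,5,"w5c"); C=cloud(s)
m=(abs(C[...,0]-.54)<.045)&(abs(C[...,1]+.257)<.045)&(C[...,2]>.080)&(C[...,2]<.1)
v,u=np.where(m); print(m.sum(),u.min(),u.max(),v.min(),v.max(),np.median(C[m][:,2]))
P=np.array([ray(s,a,b,.090)[:2]*1000 for a,b in zip(u,v)],np.float32); print(cv2.minAreaRect(P),P.mean(0))
d=np.linalg.svd(P-P.mean(0))[2][0]; print(np.degrees(np.arctan2(d[1],d[0])))
```

```text
1092 310 327 164 227 0.0902693209465401
((539.1483764648438, -257.36614990234375), (52.92158126831055, 13.61575984954834), 63.3131217956543) [ 539.70874 -256.68887]
-116.574356
```

View pics/w5c.png

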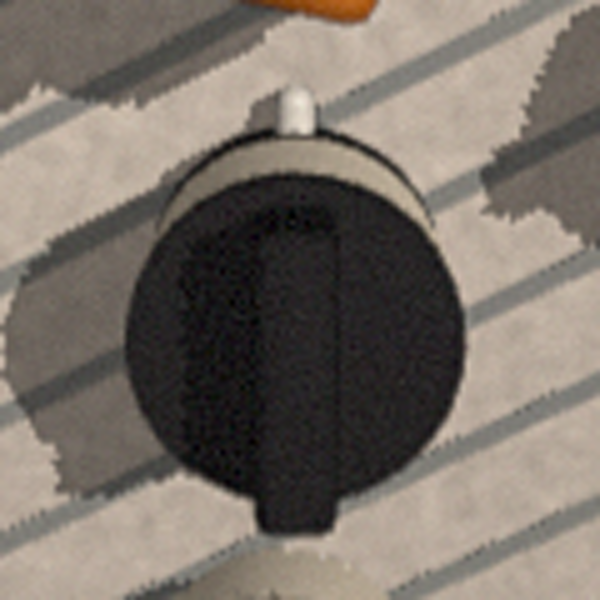

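drive_tool([
  [0, 0, 15, 0, 0, -0.3, 0.4],
  [0, 0, 30, 0, 0, 0, 0.4],
  [0, 0, 30, 0, 0, 0, 0.5],
  [0, 0, 25, 0, 0, 0, 0.5],
  [0, 0, 16, 0, 0, 0, 0.5],
  [0, 0, 8, 0, 0, 0, 0.5],
  [0, 0, 3, 0, 0, 0, 0.5],
  [0, 0, 0, 0, 0, 0, 0.6],
  [0, 0, 0, 0, 0, 0, 0.7],
])

```text
clock: 9.33
ee_pos: [0.5408, -0.2573, 0.0701]
eef_rot: [0.001, 0.853, 0.522, 0.001]
ft_force: [0.2, -1.2, 0.6]
gripper_width: 0.307
```

Run:
```python
from h import *
goto([.5393,-.2572,.068],-26.7)
s=shot("wrist",6); crop(s,160,60,480,300,2,"w6")
s=shot("side",6); crop(s,300,180,430,310,5,"s6")
```

```text
t 9.33 ee [ 0.5408 -0.2573  0.0701] yaw_y -27.0 F [ 0.2 -1.2  0.6] M [ 0.01  0.01 -0.01] w 0.307 q [-0.5   0.11  1.49  0.    1.53 -0.03]
shift [-0.6 -1.3  2.1] rot [ 0.1  0.  -0.3] shift if turned first [-0.6 -1.3  2.1]
```

View pics/w6.png

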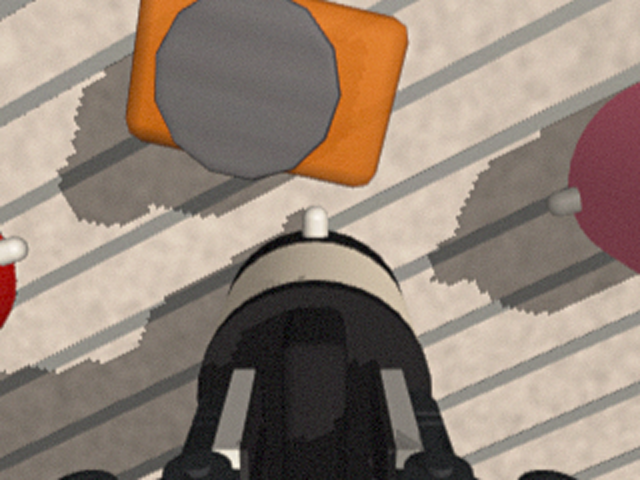

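View pics/s6.png

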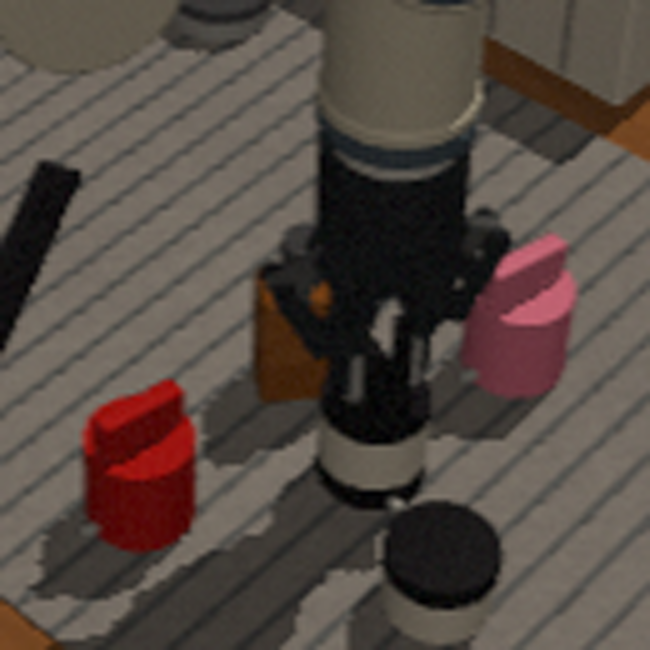

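drive_tool([
  [0, -1, 1, 0, 0, 0, 0.72],
  [0, 0, 0, 0, 0, 0, 0.8],
  [0, 0, 0, 0, 0, 0, 0.85],
  [0, 0, 0, 0, 0, 0, 0.9],
  [0, 0, 0, 0, 0, 0, 1],
  [0, 0, 0, 0, 0, 0, 1],
  [0, 0, 0, 0, 0, 0, 1],
], grip_force=90)

```text
clock: 10.02
ee_pos: [0.5395, -0.2567, 0.0684]
eef_rot: [0.001, 0.853, 0.522, 0.0]
ft_force: [0.2, -0.0, 5.7]
gripper_width: 0.142
```

Run:
```python
from h import *
state()
```

```text
t 10.02 ee [ 0.5395 -0.2567  0.0684] yaw_y -27.0 F [ 0.2 -0.   5.7] M [ 0.06  0.09 -0.01] w 0.142 q [-0.5   0.11  1.5  -0.    1.53 -0.03]
shift [ 210.6 -151.6 -231.9] rot [  0.1   0.  -27. ] shift if turned first [ 256.7  -39.5 -231.6]
```

drive_tool([
  [0, 0, -3, 0, 0, 0, 1],
  [0, 0, -8, 0, 0, 0, 1],
  [0, 0, -20, 0, 0, 0, 1],
  [0, 0, -30, 0, 0, 0, 1],
  [0, 0, -35, 0, 0, 0, 1],
  [0, 0, -25, 0, 0, 0, 1],
  [0, 0, -9, 0, 0, 0, 1],
])

```text
clock: 10.6
ee_pos: [0.5402, -0.257, 0.2027]
eef_rot: [0.003, 0.853, 0.522, 0.002]
ft_force: [0.2, 0.0, -1.5]
gripper_width: 0.138
```

Run:
```python
from h import *
state()
s=load("wrist4.npz"); crop(s,410,160,600,300,4,"w4b")
from station import arm
s=shot("side",7); crop(s,300,140,430,310,4,"s7")
# puck outer/bore via depth cloud in top5 and wrist4
from scipy.optimize import least_squares
for n in ["top5","wrist4"]:
    s=load(n+".npz"); C=cloud(s)
    m=(abs(C[...,0]-.485)<.06)&(abs(C[...,1]-.165)<.065)&(abs(C[...,2]-.047)<.004)
    k=cv2.morphologyEx(m.astype(np.uint8),cv2.MORPH_OPEN,np.ones((2,2)))
    cs,_=cv2.findContours(k,cv2.RETR_CCOMP,cv2.CHAIN_APPROX_NONE)
    for c in sorted(cs,key=len)[-2:]:
        P=np.array([ray(s,a,b,.047)[:2]*1000 for a,b in c[:,0].astype(float)])
        f=lambda x:np.hypot(P[:,0]-x[0],P[:,1]-x[1])-x[2]
        r=least_squares(f,[485,165,40],loss="soft_l1"); print(n,len(c),r.x.round(1),np.median(abs(r.fun)).round(2))
    m=(C[...,1]>.222)&(C[...,1]<.30)&(abs(C[...,0]-.478)<.05)&(C[...,2]>.030)
    v,u=np.where(m); P=np.array([ray(s,a,b,.040)[:2]*1000 for a,b in zip(u,v)],np.float32); print("tail",len(P),cv2.minAreaRect(P))
```

```text
t 10.60 ee [ 0.5402 -0.257   0.2027] yaw_y -27.0 F [ 0.2  0.  -1.5] M [-0.03 -0.02  0.02] w 0.138 q [-0.5   0.08  1.3  -0.    1.76 -0.03]
shift [ 210.6 -152.   -98.4] rot [  0.4   0.1 -27. ] shift if turned first [257.  -40.2 -97.3]
top5 30 [36242.9 58134.5 68142.4] 2.92
top5 44 [503.3 189.8  23. ] 4.81
tail 332 ((475.77886962890625, 250.80136108398438), (53.8834342956543, 67.40968322753906), 14.000106811523438)
wrist4 240 [490.1 179.2  32.6] 1.31
wrist4 279 [490.2 180.   50.5] 0.38
tail 2419 ((478.76611328125, 254.26168823242188), (64.34246063232422, 65.41663360595703), 11.566938400268555)
```

View pics/w4b.png

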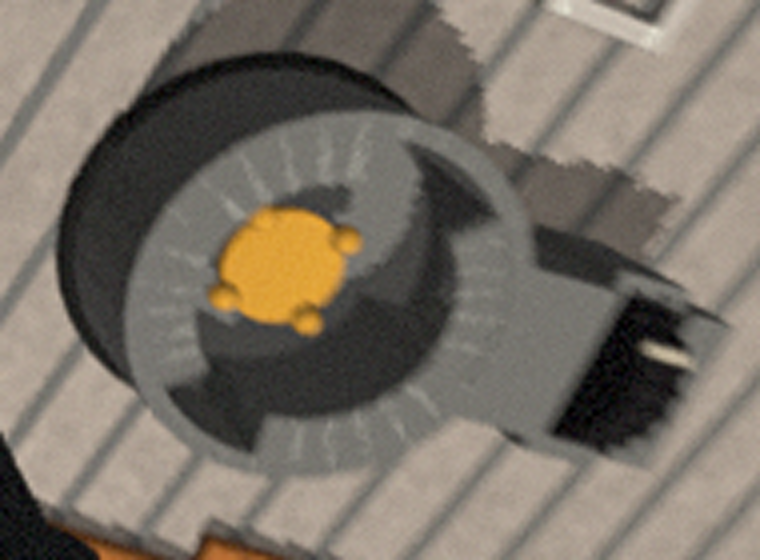

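View pics/s7.png

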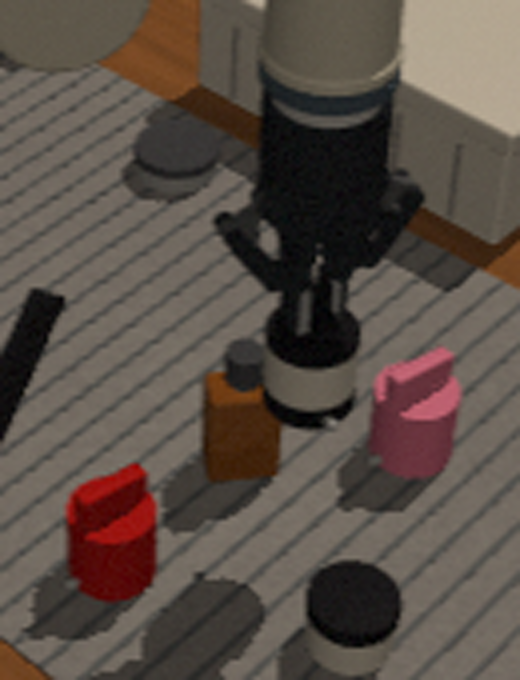

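Run:
```python
from h import *
t=load("top5.npz"); print("top centre",ray(t,190+393/6,170+418/6,.047), "plunger", ray(t,190+396/6,170+420/6,.028),"top wheel",ray(t,190+217/6,170+450/6,.050))
print(proj(t,[.490,.180,.047]),(proj(t,[.490,.180,.047])-[190,170])*6)
w=load("wrist4.npz")
f=lambda x,y,z:ray(w,410+x/4,160+y/4,z)
s1,s2=f(450,190,.047),f(220,418,.047); print("slots",s1,s2,(s1+s2)/2,np.degrees(np.arctan2(*(s2-s1)[[1,0]])))
pl=f(283,268,.028); print("plunger",pl)
a,b=f(648,285,.050),f(583,440,.045);
# wheel slot corners in tail top z=.040
q=[f(632,293,.040),f(555,430,.040),f(700,360,.040),f(628,465,.040)]; print("wheelcorners",np.round(q,4))
w1=load("wrist1.npz"); g=lambda x,y,z:ray(w1,250+x/4,100+y/4,z)
print("w1 wheel corners",np.round([g(622,330,.04),g(565,475,.04),g(692,340,.04),g(632,500,.04)],4))
# tail outer end corners
print("w1 tail end corners",np.round([g(738,355,.04),g(678,518,.04)],4), "w1 tail sides",np.round([g(500,295,.04),g(455,460,.04)],4))
pts=np.array([g(80,330,.047),g(500,290,.047),g(150,470,.047),g(97,240,.047),g(400,130,.047)]);print(pts.round(3))
```

```text
top centre [0.48767282 0.17349007 0.047     ] plunger [0.48739647 0.17515759 0.028     ] top wheel [0.47100232 0.25841708 0.05      ]
[253.32396538 238.84920003] [379.94379228 413.09520019]
slots [0.45170318 0.18957977 0.047     ] [0.52937303 0.17674838 0.047     ] [0.4905381  0.18316407 0.047     ] -9.380782626370452
plunger [0.48995921 0.17871255 0.028     ]
wheelcorners [[0.4525 0.254  0.04  ]
 [0.4928 0.2627 0.04  ]
 [0.459  0.2826 0.04  ]
 [0.4921 0.287  0.04  ]]
w1 wheel corners [[0.4545 0.2518 0.04  ]
 [0.493  0.2588 0.04  ]
 [0.449  0.2683 0.04  ]
 [0.4913 0.2773 0.04  ]]
w1 tail end corners [[0.4472 0.2803 0.04  ]
 [0.4902 0.2903 0.04  ]] w1 tail sides [[0.4602 0.2212 0.04  ]
 [0.502  0.2323 0.04  ]]
[[0.511 0.135 0.047]
 [0.458 0.219 0.047]
 [0.536 0.165 0.047]
 [0.49  0.13  0.047]
 [0.436 0.18  0.047]]
```

drive_tool([
  [0, 0, -20, 0, 0, 0, 1],
  [0, 0, -30, 0, 0, 0, 1],
  [15, -6, -10, 0, 0, 0, 1],
  [30, -12, 0, 0, 0, 0, 1],
  [37, -15, 0, 0, 0, 0, 1],
  [37, -15, 0, 0, 0, 0, 1],
  [37, -15, 0, 0, 0, 0, 1],
  [37, -15, 0, 0, 0, 0, 1],
  [37, -15, 0, 0, 0, 0, 1],
  [37, -15, 0, 0, 0, 0, 1],
  [37, -15, 0, 0, 0, 0, 1],
  [37, -14, 0, 0, 0, 0, 1],
  [30, -12, 0, 0, 0, 0, 1],
  [20, -9, 0, 0, 0, 0, 1],
  [10, -4, 0, 0, 0, 0, 1],
])

```text
clock: 11.9
ee_pos: [0.5763, 0.1775, 0.2541]
eef_rot: [-0.001, 0.852, 0.524, -0.002]
ft_force: [-0.1, -0.2, -2.4]
gripper_width: 0.14
```

drive_tool([
  [0, 0, 0, 0, 0, -4, 1],
  [0, 0, 0, 0, 0, -7, 1],
  [0, 0, 0, 0, 0, -7, 1],
  [0, 0, 0, 0, 0, -7, 1],
  [0, 0, 0, 0, 0, -7, 1],
  [0, 0, 0, 0, 0, -7, 1],
  [0, 0, 0, 0, 0, -7, 1],
  [0, 0, 0, 0, 0, -7, 1],
  [0, 0, 0, 0, 0, -7, 1],
  [0, 0, 0, 0, 0, -7, 1],
  [0, 0, 0, 0, 0, -7, 1],
  [0, 0, 0, 0, 0, -7, 1],
  [0, 0, 0, 0, 0, -7, 1],
  [0, 0, 0, 0, 0, -7, 1],
  [0, 0, 0, 0, 0, -7, 1],
  [0, 0, 0, 0, 0, -7, 1],
  [0, 0, 0, 0, 0, -1, 1],
  [0, 0, 0, 0, 0, 0, 1],
])

```text
clock: 13.4
ee_pos: [0.577, 0.1736, 0.2559]
eef_rot: [-0.001, 0.063, 0.998, -0.0]
ft_force: [1.2, 0.3, -2.0]
gripper_width: 0.145
```

Run:
```python
from h import *
goto([.49,.178,.2],82)
s=shot("wrist",8); crop(s,0,0,640,400,1,"w8")
s=shot("side",8); crop(s,170,60,330,250,4,"s8")
```

```text
t 13.40 ee [0.577  0.1736 0.2559] yaw_y 82.8 F [ 1.2  0.3 -2. ] M [ 0.04 -0.01  0.03] w 0.145 q [ 0.24  0.11  1.17 -0.    1.87 -1.21]
shift [86.7 -6.5 56.1] rot [-0.1 -0.1  0.8] shift if turned first [86.8 -7.8 55.9]
```

View pics/w8.png

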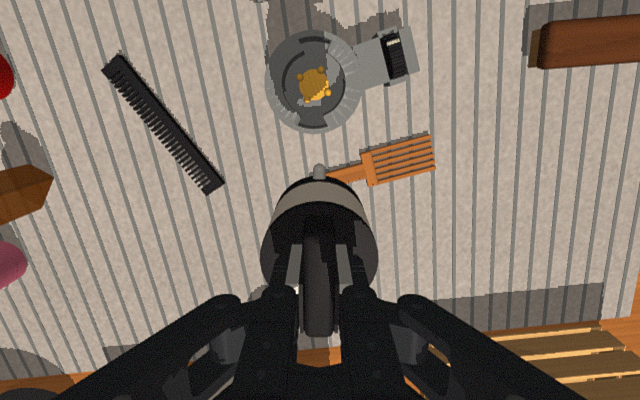

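View pics/s8.png

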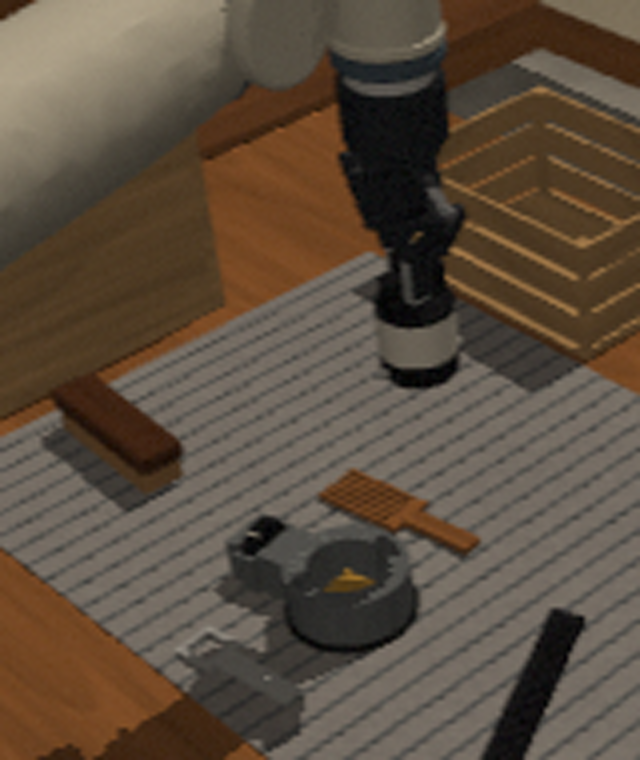

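Wrist view: base at (314,82), slots at about (313,124) and (318,40), tail to the right at (395,55). The head hangs upright. Fit from this straight-down view.

Run:
```python
from h import *
from scipy.optimize import least_squares
s=load("wrist8.npz"); C=cloud(s); crop(s,255,15,430,145,4.5,"w8b")
m=(abs(C[...,0]-.49)<.06)&(abs(C[...,1]-.178)<.06)&(abs(C[...,2]-.047)<.004)
k=cv2.morphologyEx(m.astype(np.uint8),cv2.MORPH_OPEN,np.ones((2,2)))
cs,_=cv2.findContours(k,cv2.RETR_CCOMP,cv2.CHAIN_APPROX_NONE)
for c in sorted(cs,key=len)[-2:]:
    P=np.array([ray(s,a,b,.047)[:2]*1000 for a,b in c[:,0].astype(float)])
    r=least_squares(lambda x:np.hypot(P[:,0]-x[0],P[:,1]-x[1])-x[2],[490,178,40],loss="soft_l1"); print(len(c),r.x.round(1),np.median(abs(r.fun)).round(2)); x=r.x
    rr=np.hypot(*(P-x[:2]).T)
    if x[2]<40:
        Q=P[rr>35]; a=np.degrees(np.arctan2(Q[:,1]-x[1],Q[:,0]-x[0])); 
        for lo,hi in [(-60,60)]:
            b=a[(a>lo)&(a<hi)]; print("slot A",b.min() if len(b) else 0,b.max() if len(b) else 0)
        a2=a%360; b=a2[(a2>120)&(a2<240)]; print("slot B",b.min(),b.max())
print("median z",np.median(C[m][:,2]))
# tail: colour contour at z .040
m=(C[...,1]>.222)&(C[...,1]<.31)&(abs(C[...,0]-.478)<.06)&(abs(C[...,2]-.040)<.004)
v,u=np.where(m); P=np.array([ray(s,a,b,.040)[:2]*1000 for a,b in zip(u,v)],np.float32); print("tail",len(P),cv2.minAreaRect(P))
```

```text
245 [491.  180.   33.7] 1.35
slot A -30.592566671367383 12.678583772019978
slot B 146.91937371608932 192.97897113414953
286 [491.  179.9  49.8] 0.24
median z 0.047484635291893146
tail 2163 ((475.0752868652344, 254.9246826171875), (53.46845245361328, 61.4829216003418), 11.163079261779785)
```

View pics/w8b.png

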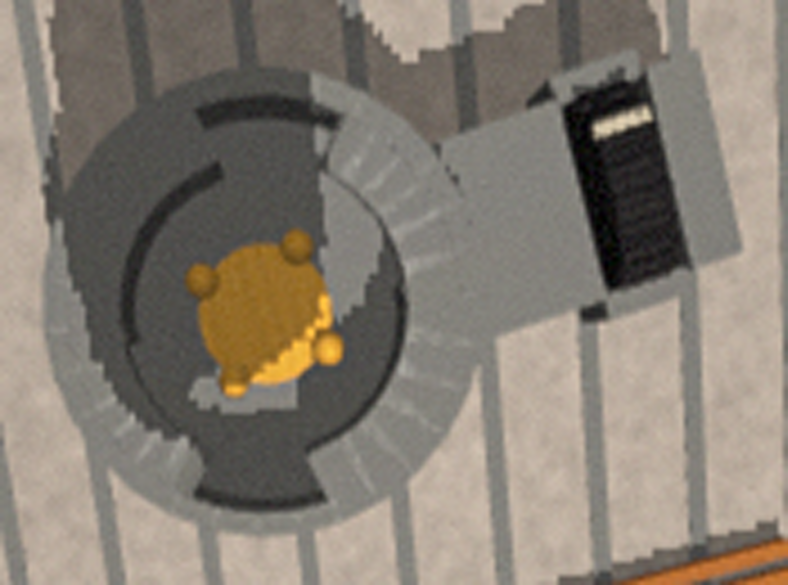

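Run:
```python
from h import *
goto([.491,.180,.135],81)
```

```text
t 13.50 ee [0.5771 0.1739 0.2565] yaw_y 82.7 F [-0.6  0.4 -2.1] M [-0.03  0.02 -0.01] w 0.146 q [ 0.24  0.11  1.17 -0.    1.87 -1.21]
shift [ 86.   -4.7 121.7] rot [-0.  -0.1  1.7] shift if turned first [ 86.   -7.4 121.5]
```

drive_tool([
  [15, -1, 5, 0, 0, 1.7, 1],
  [30, -2, 20, 0, 0, 0, 1],
  [28, -2, 30, 0, 0, 0, 1],
  [11, -2, 30, 0, 0, 0, 1],
  [2, 0, 22, 0, 0, 0, 1],
  [0, 0, 10, 0, 0, 0, 1],
  [0, 0, 4, 0, 0, 0, 1],
  [0, 0, 0, 0, 0, 0, 1],
  [0, 0, 0, 0, 0, 0, 1],
])

```text
clock: 14.25
ee_pos: [0.4921, 0.1801, 0.138]
eef_rot: [0.001, 0.077, 0.997, 0.0]
ft_force: [-0.7, -0.8, -1.4]
gripper_width: 0.137
```

Run:
```python
from h import *
goto([.491,.180,.091],81)
s=shot("wrist",9); crop(s,160,100,480,340,2,"w9")
s=shot("side",9); crop(s,200,130,300,250,5,"s9")
s=shot("top",9); crop(s,200,170,300,270,5,"t9")
```

```text
t 14.25 ee [0.4921 0.1801 0.138 ] yaw_y 81.2 F [-0.7 -0.8 -1.4] M [ 0.   -0.01  0.06] w 0.137 q [ 0.29 -0.11  1.6  -0.    1.65 -1.13]
shift [ 1.2 -0.3 47. ] rot [0.  0.1 0.2] shift if turned first [ 1.1 -0.3 47. ]
```

View pics/w9.png

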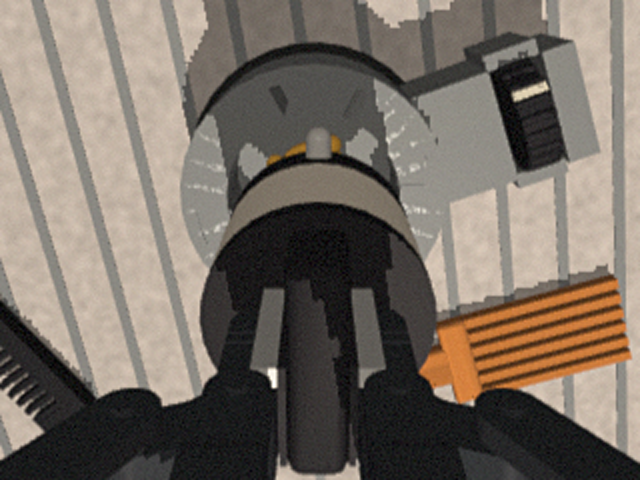

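View pics/s9.png

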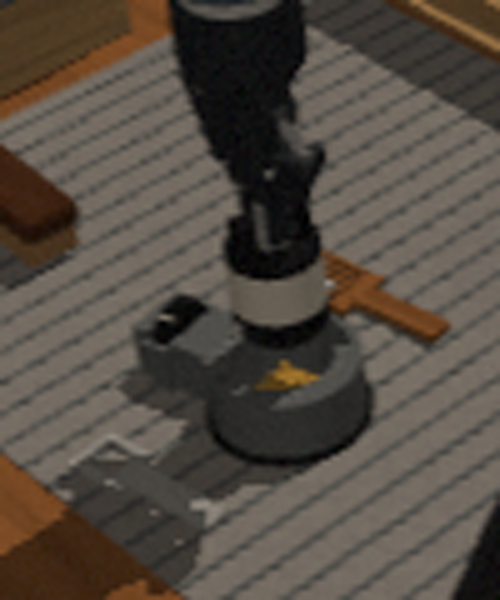

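drive_tool([
  [1, 0, 8, 0, 0, 0, 1],
  [0, 0, 10, 0, 0, 0, 1],
  [0, 0, 7, 0, 0, 0, 1],
  [0, 0, 5, 0, 0, 0, 1],
  [0, 0, 4, 0, 0, 0, 1],
  [0, 0, 0, 0, 0, 0, 1],
])

```text
clock: 14.9
ee_pos: [0.4894, 0.18, 0.1008]
eef_rot: [-0.001, 0.076, 0.997, -0.0]
ft_force: [1.0, 0.1, -2.1]
gripper_width: 0.145
```

Run:
```python
from h import *
goto([.491,.180,.091],81)
```

```text
t 14.90 ee [0.4894 0.18   0.1008] yaw_y 81.3 F [ 1.   0.1 -2.1] M [ 0.02 -0.    0.02] w 0.145 q [ 0.29 -0.11  1.66 -0.    1.59 -1.13]
shift [-1.6  0.2  9.8] rot [-0.1 -0.1  0.3] shift if turned first [-1.6  0.2  9.8]
```

drive_tool([
  [-1, 0, 3, 0, 0, 0, 1],
  [0, 0, 3, 0, 0, 0, 1],
  [0, 0, 2.5, 0, 0, 0, 1],
  [0, 0, 2, 0, 0, 0, 1],
  [0, 0, 0, 0, 0, 0, 1],
])

```text
clock: 15.32
ee_pos: [0.4908, 0.1798, 0.0919]
eef_rot: [-0.0, 0.076, 0.997, -0.0]
ft_force: [-4.2, -2.0, -0.1]
gripper_width: 0.143
```

Run:
```python
from h import *
goto([.491,.180,.089],81)
```

```text
t 15.32 ee [0.4908 0.1798 0.0919] yaw_y 81.3 F [-4.2 -2.  -0.1] M [-0.46  0.87  0.03] w 0.143 q [ 0.29 -0.1   1.67 -0.    1.57 -1.13]
shift [-0.2  0.2  2.9] rot [-0.  -0.   0.3] shift if turned first [-0.2  0.2  2.9]
```

drive_tool([
  [0.4, -0.2, 1.5, 0, 0, 0, 1],
  [0, 0, 1.5, 0, 0, 0, 1],
  [0, 0, 0, 0, 0, 0, 1],
], grip_force=110)

```text
clock: 15.57
ee_pos: [0.4908, 0.1798, 0.0901]
eef_rot: [0.0, 0.076, 0.997, -0.0]
ft_force: [-5.5, -2.2, 5.9]
gripper_width: 0.138
```

Run:
```python
from h import *
goto([.491,.180,.089],11)
```

```text
t 15.57 ee [0.4908 0.1798 0.0901] yaw_y 81.3 F [-5.5 -2.2  5.9] M [-0.55  1.1   0.  ] w 0.138 q [ 0.29 -0.1   1.67 -0.    1.57 -1.13]
shift [-0.2  0.2  1.1] rot [ 0.   0.  70.3] shift if turned first [0.1 0.3 1.1]
```

drive_tool([
  [0.3, 0, 0.5, 0, 0, 2, 1],
  [0, 0, 0, 0, 0, 4, 1],
  [0, 0, 0, 0, 0, 5, 1],
  [0, 0, 0, 0, 0, 5, 1],
  [0, 0, 0, 0, 0, 4, 1],
  [0, 0, 0, 0, 0, 0, 1],
])

```text
clock: 16.07
ee_pos: [0.4906, 0.1809, 0.0898]
eef_rot: [0.0, 0.25, 0.968, 0.001]
ft_force: [-4.1, -0.1, 4.6]
gripper_width: 0.135
```

Run:
```python
from h import *
goto([.491,.180,.089],11)
```

```text
t 16.07 ee [0.4906 0.1809 0.0898] yaw_y 61.1 F [-4.1 -0.1  4.6] M [-0.04  0.96 -0.09] w 0.135 q [ 0.29 -0.1   1.67  0.    1.57 -0.78]
shift [-0.7 -0.6  0.8] rot [ 0.1 -0.  50.1] shift if turned first [-0.9  0.2  0.8]
```

drive_tool([
  [0, 0, 0.5, 0, 0, 3, 1],
  [0, 0, 0.3, 0, 0, 5, 1],
  [0, 0, 0, 0, 0, 5, 1],
  [0, 0, 0, 0, 0, 5, 1],
  [0, 0, 0, 0, 0, 5, 1],
  [0, 0, 0, 0, 0, 5, 1],
  [0, 0, 0, 0, 0, 5, 1],
  [0, 0, 0, 0, 0, 5, 1],
  [0, 0, 0, 0, 0, 0, 1],
])

```text
clock: 16.82
ee_pos: [0.4917, 0.1803, 0.0892]
eef_rot: [0.001, 0.551, 0.834, 0.002]
ft_force: [0.2, -0.1, 4.5]
gripper_width: 0.141
```

Run:
```python
from h import *
goto([.491,.180,.089],11)
s=shot("wrist",10); crop(s,160,40,480,280,2,"w10")
s=shot("side",10); crop(s,200,130,300,250,5,"s10")
```

```text
t 16.82 ee [0.4917 0.1803 0.0892] yaw_y 23.1 F [ 0.2 -0.1  4.5] M [-0.18  0.12 -0.1 ] w 0.141 q [ 0.29 -0.1   1.67 -0.    1.56 -0.12]
shift [-0.  -0.8  0.2] rot [ 0.2  0.  12.1] shift if turned first [-0.2 -0.8  0.2]
```

View pics/w10.png

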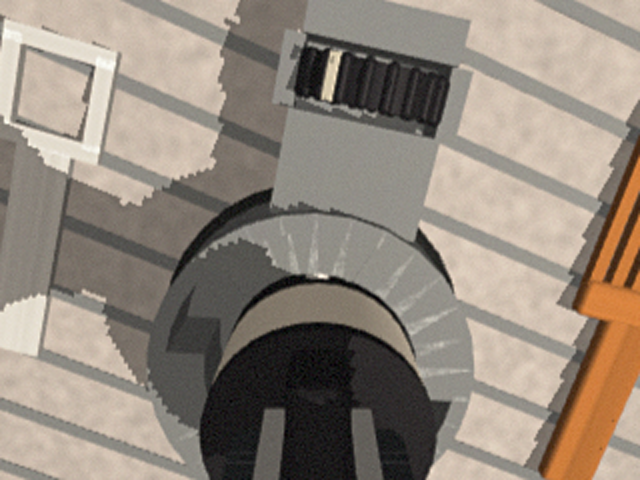

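View pics/s10.png

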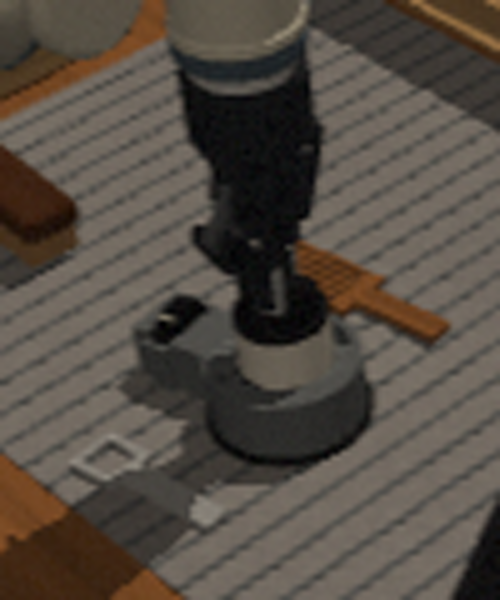

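drive_tool([
  [0, -0.5, 0, 0, 0, 4, 1],
  [0, 0, 0, 0, 0, 4, 1],
  [0, 0, 0, 0, 0, 3, 1],
  [0, 0, 0, 0, 0, 2, 1],
  [0, 0, 0, 0, 0, 0, 1],
])

```text
clock: 17.33
ee_pos: [0.49, 0.1799, 0.0889]
eef_rot: [0.0, 0.641, 0.768, 0.0]
ft_force: [-3.3, -0.9, 7.9]
gripper_width: 0.134
```

Run:
```python
from h import *
goto([.491,.180,.089],11)
```

```text
t 17.33 ee [0.49   0.1799 0.0889] yaw_y 10.3 F [-3.3 -0.9  7.9] M [-0.36  0.82  0.22] w 0.134 q [ 0.29 -0.1   1.67  0.    1.57  0.11]
shift [-0.1  1.  -0.1] rot [ 0.  -0.  -0.7] shift if turned first [-0.1  1.  -0.1]
```

drive_tool([
  [0, 0, 0, 0, 0, 2, 1],
  [0, 0, 0, 0, 0, 2, 1],
  [0, 0, 0, 0, 0, 0, 1],
])

```text
clock: 17.58
ee_pos: [0.4901, 0.1799, 0.0889]
eef_rot: [0.001, 0.666, 0.746, 0.0]
ft_force: [-3.4, -2.7, 8.4]
gripper_width: 0.141
```

Run:
```python
from h import *
goto([.491,.180,.089],11)
s=shot("wrist",11); crop(s,160,40,480,280,2,"w11")
```

```text
t 17.58 ee [0.4901 0.1799 0.0889] yaw_y 6.5 F [-3.4 -2.7  8.4] M [-0.47  0.67  2.18] w 0.141 q [ 0.29 -0.1   1.67 -0.    1.57  0.17]
shift [-0.   0.9 -0.1] rot [ 0.1  0.  -4.5] shift if turned first [-0.1  0.9 -0.1]
```

View pics/w11.png

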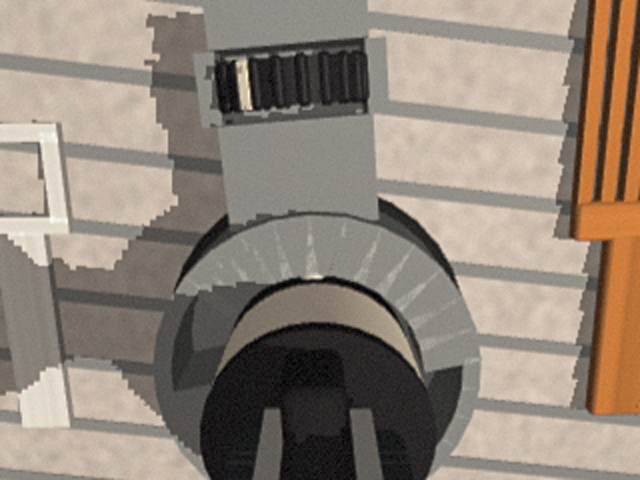

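drive_tool([
  [0, 0, -0.5, 0, 0, -2.5, 1],
  [0, 0, 0, 0, 0, -0.5, 1],
  [0, 0, 0, 0, 0, 0, 1],
])

```text
clock: 17.88
ee_pos: [0.49, 0.1799, 0.0889]
eef_rot: [0.0, 0.646, 0.763, 0.0]
ft_force: [-3.1, -1.9, 6.3]
gripper_width: 0.136
```

Run:
```python
from h import *
goto([.491,.180,.089],11)
```

```text
t 17.88 ee [0.49   0.1799 0.0889] yaw_y 9.5 F [-3.1 -1.9  6.3] M [-0.35  0.65  0.77] w 0.136 q [ 0.29 -0.1   1.67 -0.    1.57  0.12]
shift [-0.   1.  -0.1] rot [ 0.   0.  -1.5] shift if turned first [-0.1  1.  -0.1]
```

drive_tool([
  [0, 0, -0.5, 0, 0, -0.6, 1],
  [0, 0, 0, 0, 0, 0, 0.8],
  [0, 0, 0, 0, 0, 0, 0.7],
  [0, 0, 0, 0, 0, 0, 0.6],
  [0, 0, 0, 0, 0, 0, 0.5],
  [0, 0, -10, 0, 0, 0, 0.5],
  [0, 0, -25, 0, 0, 0, 0.5],
  [0, 0, -35, 0, 0, 0, 0.5],
  [0, 0, -35, 0, 0, 0, 0.5],
  [0, 0, -20, 0, 0, 0, 0.5],
  [0, 0, 0, 0, 0, 0, 0.5],
], grip_force=40)

```text
clock: 18.8
ee_pos: [0.4918, 0.1803, 0.2211]
eef_rot: [0.003, 0.644, 0.765, 0.005]
ft_force: [0.3, 0.4, -0.2]
gripper_width: 0.5
```

Run:
```python
from h import *
goto([.491,.180,.2],11)
s=shot("wrist",12); crop(s,160,20,480,260,2,"w12"); C=cloud(s)
m=(abs(C[...,0]-.49)<.045)&(abs(C[...,1]-.18)<.045)&(C[...,2]>.100)&(C[...,2]<.13)
print(m.sum(),"fin z",np.median(C[m][:,2])); zt=.1105
v,u=np.where(m); P=np.array([ray(s,a,b,zt)[:2]*1000 for a,b in zip(u,v)],np.float32); print(cv2.minAreaRect(P)); d=np.linalg.svd(P-P.mean(0))[2][0]; print(np.degrees(np.arctan2(d[1],d[0])))
m=(C[...,1]>.222)&(C[...,1]<.31)&(abs(C[...,0]-.478)<.06)&(abs(C[...,2]-.040)<.004)
v,u=np.where(m); P=np.array([ray(s,a,b,.040)[:2]*1000 for a,b in zip(u,v)],np.float32); print("tail",len(P),cv2.minAreaRect(P))
s=shot("side",12); crop(s,190,140,300,240,6,"s12")
```

```text
t 18.80 ee [0.4918 0.1803 0.2211] yaw_y 9.9 F [ 0.3  0.4 -0.2] M [ 0.   -0.05  0.01] w 0.500 q [ 0.29 -0.13  1.46  0.    1.79  0.11]
shift [-0.2 -1.1 21.1] rot [ 0.6 -0.1 -1.1] shift if turned first [-0.2 -0.8 21.1]
1061 fin z 0.11113564295487544
((489.5885314941406, 179.16912841796875), (13.761931419372559, 52.99060821533203), 10.087702751159668)
-79.33708
tail 2368 ((476.23260498046875, 251.44338989257812), (53.47099304199219, 71.00562286376953), 15.070557594299316)
```

View pics/w12.png

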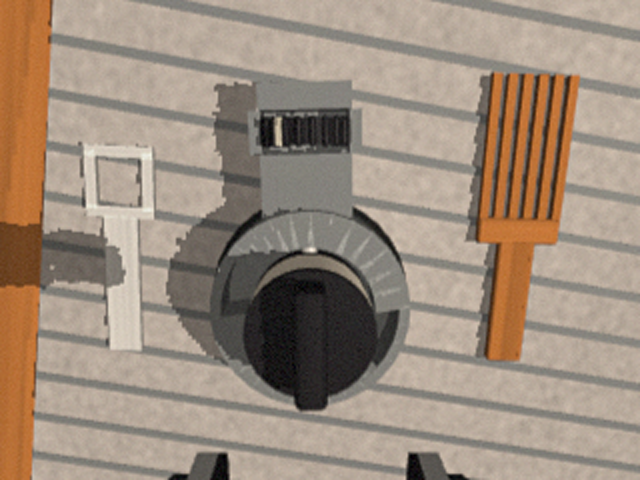

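View pics/s12.png

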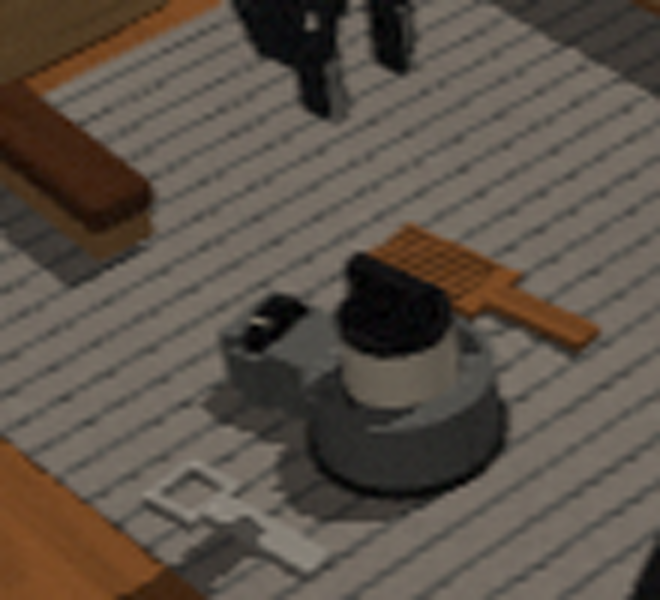

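Run:
```python
from h import *
s=load("wrist12.npz"); crop(s,270,50,350,130,8,"w12w"); C=cloud(s)
m=(C[...,2]>.046)&(C[...,2]<.06)&(C[...,1]>.235)&(C[...,1]<.30)&(abs(C[...,0]-.476)<.05)
v,u=np.where(m); print(m.sum(),u.min(),u.max(),v.min(),v.max(),C[m].mean(0),C[m][:,2].max())
P=(C[m][:,:2]*1000).astype(np.float32); print(cv2.minAreaRect(P))
for b in (10.0,10.6): 
  r=np.radians(b); print(b,np.array([.4905,.1798])+.086*np.array([-np.sin(r),np.cos(r)]))
goto([.475,.2645,.10],10.4)
```

```text
509 295 329 78 93 [0.47297062 0.26311456 0.05168152] 0.05597044225731507
((472.86102294921875, 263.0398864746094), (31.45259666442871, 12.999163627624512), 10.27526569366455)
10.0 [0.47556626 0.26449347]
10.6 [0.47468018 0.26433244]
t 18.90 ee [0.4904 0.1799 0.2152] yaw_y 9.9 F [-0.5 -0.5  0. ] M [-0.08 -0.03  0.02] w 0.505 q [ 0.29 -0.12  1.47  0.    1.79  0.11]
shift [ 85.9  -1.  115.3] rot [ 0.2 -0.  -0.5] shift if turned first [8.590e+01 1.000e-01 1.152e+02]
```

View pics/w12w.png

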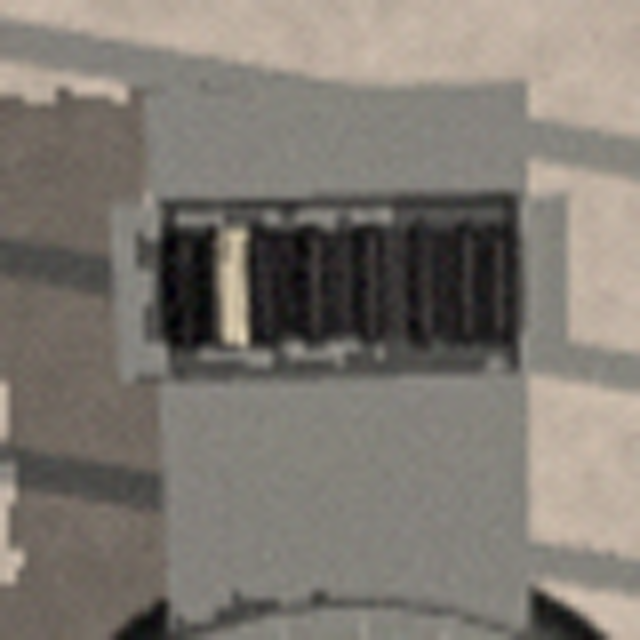

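drive_tool([
  [15, -1, 0, 0, 0, -0.4, 0.6],
  [30, -2, 0, 0, 0, 0, 0.8],
  [26, -2, 0, 0, 0, 0, 1],
  [12, -1, 5, 0, 0, 0, 1],
  [3, -1, 20, 0, 0, 0, 1],
  [0, 0, 30, 0, 0, 0, 1],
  [0, 0, 30, 0, 0, 0, 1],
  [0, 0, 25, 0, 0, 0, 1],
  [0, 0, 20, 0, 0, 0, 1],
  [0, 0, 12, 0, 0, 0, 1],
  [0, 0, 0, 0, 0, 0, 1],
])

```text
clock: 19.82
ee_pos: [0.4655, 0.2618, 0.0669]
eef_rot: [-0.002, 0.641, 0.767, -0.004]
ft_force: [-0.5, -0.6, -1.2]
gripper_width: -0.001
```

Run:
```python
from h import *
r=np.radians(10.4); goto(np.array([.4745,.264,.054])-.005*np.array([np.cos(r),np.sin(r),0]),10.4)
s=shot("wrist",13); crop(s,220,80,420,280,3,"w13")
s=shot("side",13); crop(s,190,120,290,220,6,"s13")
```

```text
t 19.82 ee [0.4655 0.2618 0.0669] yaw_y 10.3 F [-0.5 -0.6 -1.2] M [ 0.02  0.04 -0.02] w -0.001 q [ 0.45 -0.05  1.66 -0.    1.53  0.27]
shift [ 0.6  4.3 12.8] rot [-0.4  0.1 -0.1] shift if turned first [ 0.5  4.2 12.9]
```

View pics/w13.png

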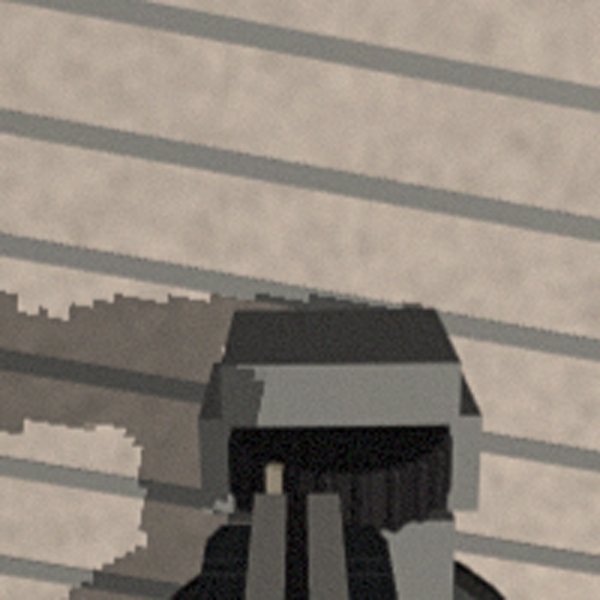

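View pics/s13.png

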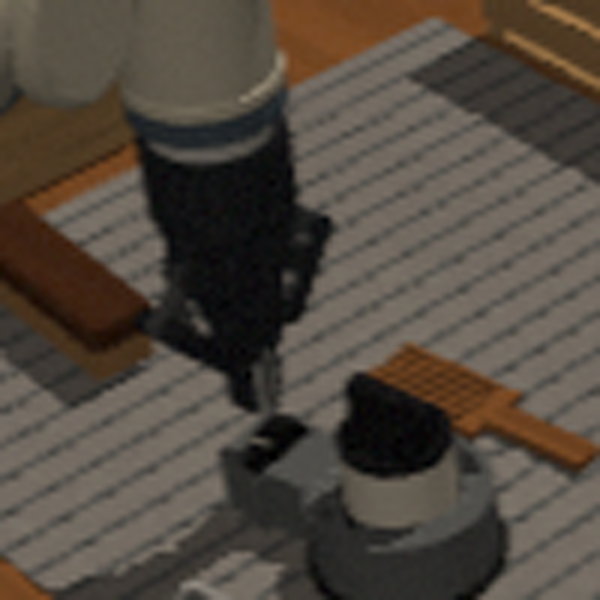

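drive_tool([
  [0.5, 3, 5, 0, 0, 0, 1],
  [0, 1, 4, 0, 0, 0, 1],
  [0, 0, 1.5, 0, 0, 0, 1],
  [0, 0, 0, 0, 0, 0, 1],
])

```text
clock: 20.25
ee_pos: [0.4718, 0.2644, 0.0612]
eef_rot: [0.0, 0.641, 0.767, 0.0]
ft_force: [0.2, -0.0, 0.3]
gripper_width: 0.003
```

drive_tool([
  [0, 0, 1, 0, 0, 0, 1],
  [0, 0, 0, 0, 0, 0, 1],
])

```text
clock: 20.42
ee_pos: [0.4717, 0.2644, 0.0603]
eef_rot: [0.0, 0.641, 0.768, 0.0]
ft_force: [-0.2, 1.2, 0.6]
gripper_width: 0.0
```

drive_tool([
  [0, 0, 1, 0, 0, 0, 1],
  [0, 0, 0, 0, 0, 0, 1],
])

```text
clock: 20.58
ee_pos: [0.4716, 0.2644, 0.0592]
eef_rot: [0.0, 0.641, 0.767, 0.0]
ft_force: [-0.6, -0.8, -0.4]
gripper_width: -0.003
```

drive_tool([
  [0, -2, 1.5, 0, 0, 0, 1],
  [0, 0, 1.5, 0, 0, 0, 1],
  [0, 0, 0, 0, 0, 0, 1],
])

```text
clock: 20.83
ee_pos: [0.4694, 0.2639, 0.0557]
eef_rot: [-0.0, 0.641, 0.768, -0.0]
ft_force: [0.8, -0.0, -0.6]
gripper_width: 0.001
```

drive_tool([
  [0, 0, 1, 0, 0, 0, 1],
  [0, 0, 0, 0, 0, 0, 1],
])

```text
clock: 21.0
ee_pos: [0.4696, 0.264, 0.0549]
eef_rot: [-0.0, 0.641, 0.767, -0.0]
ft_force: [-0.4, -0.5, -0.3]
gripper_width: 0.001
```

drive_tool([
  [0, 0, 0.7, 0, 0, 0, 1],
  [0, 0, 0, 0, 0, 0, 1],
])

```text
clock: 21.17
ee_pos: [0.4696, 0.264, 0.0543]
eef_rot: [-0.0, 0.641, 0.767, -0.0]
ft_force: [-0.6, 0.0, -0.1]
gripper_width: -0.002
```

drive_tool([
  [0, 0, 0.7, 0, 0, 0, 1],
  [0, 0, 0, 0, 0, 0, 1],
])

```text
clock: 21.33
ee_pos: [0.4697, 0.2641, 0.0538]
eef_rot: [0.0, 0.641, 0.767, 0.0]
ft_force: [-0.2, -0.4, -0.4]
gripper_width: 0.003
```

drive_tool([
  [0, 0, 0.7, 0, 0, 0, 1],
  [0, 0, 0, 0, 0, 0, 1],
])

```text
clock: 21.5
ee_pos: [0.4699, 0.2641, 0.0537]
eef_rot: [0.0, 0.641, 0.768, 0.0]
ft_force: [-0.7, -0.4, 3.1]
gripper_width: -0.004
```

drive_tool([
  [0, 0, 0.6, 0, 0, 0, 1],
  [0, 0, 0, 0, 0, 0, 1],
])

```text
clock: 21.67
ee_pos: [0.47, 0.2642, 0.0536]
eef_rot: [0.0, 0.641, 0.767, 0.001]
ft_force: [-2.1, -1.6, 6.1]
gripper_width: -0.001
```

drive_tool([
  [0, 1, 0, 0, 0, 0, 1],
  [0, 2, 0, 0, 0, 0, 1],
  [0, 2, 0, 0, 0, 0, 1],
  [0, 0, 0, 0, 0, 0, 1],
])

```text
clock: 22.0
ee_pos: [0.4757, 0.2653, 0.0537]
eef_rot: [0.001, 0.641, 0.768, 0.001]
ft_force: [2.6, 0.2, 3.4]
gripper_width: -0.0
```

Run:
```python
from h import *
goto([.4745,.264,.054],10.4)
s=shot("wrist",14); crop(s,270,180,370,280,6,"w14")
s=shot("side",14); crop(s,210,160,270,220,10,"s14")
```

```text
t 22.00 ee [0.4757 0.2653 0.0537] yaw_y 10.3 F [2.6 0.2 3.4] M [ 0.09 -0.41 -0.05] w -0.000 q [ 0.45 -0.02  1.66 -0.    1.5   0.27]
shift [-1.1 -1.5 -0.3] rot [ 0.2 -0.  -0.1] shift if turned first [-1.  -1.5 -0.3]
```

View pics/w14.png

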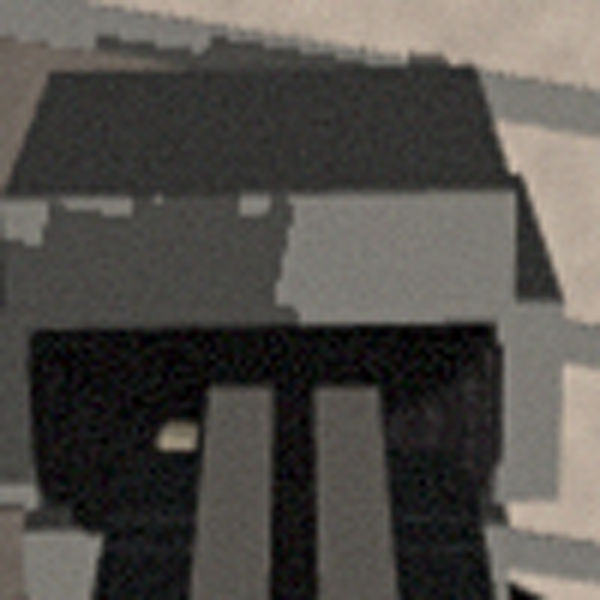

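View pics/s14.png

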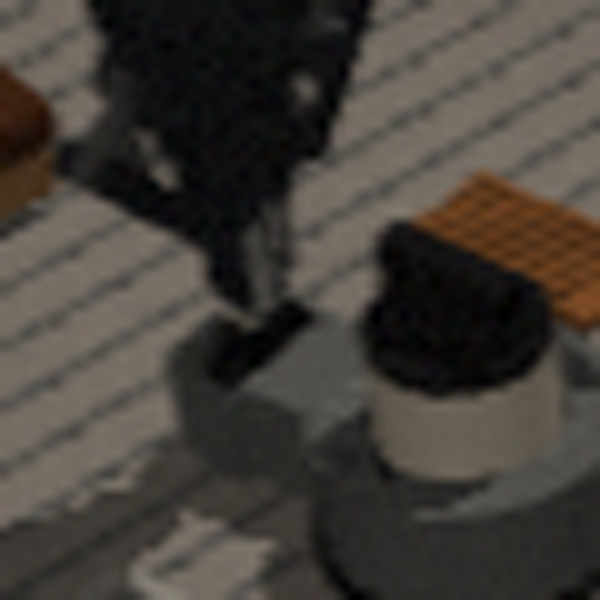

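drive_tool([
  [0, 1.5, 0.2, 0, 0, 0, 1],
  [0, 1.5, 0, 0, 0, 0, 1],
  [0, 0, 0, 0, 0, 0, 1],
])

```text
clock: 22.35
ee_pos: [0.4782, 0.2658, 0.0535]
eef_rot: [0.0, 0.641, 0.767, 0.001]
ft_force: [1.0, 0.5, 6.4]
gripper_width: -0.005
```

drive_tool([
  [0, 0, -6, 0, 0, 0, 1],
  [0, -6, -8, 0, 0, 0, 1],
  [0, -14, -5, 0, 0, 0, 1],
  [0, -8, 0, 0, 0, 0, 1],
  [0, 0, 0, 0, 0, 0, 1],
])

```text
clock: 22.77
ee_pos: [0.4486, 0.2604, 0.0714]
eef_rot: [-0.0, 0.641, 0.768, -0.0]
ft_force: [0.4, -0.4, -0.8]
gripper_width: -0.004
```

Run:
```python
from h import *
goto([.4745,.264,.054],10.4)
s=shot("wrist",15); crop(s,260,170,380,290,5,"w15")
s=shot("side",15); crop(s,210,160,270,220,10,"s15")
```

```text
t 22.77 ee [0.4486 0.2604 0.0714] yaw_y 10.3 F [ 0.4 -0.4 -0.8] M [-0.01 -0.02 -0.03] w -0.004 q [ 0.46 -0.1   1.7   0.    1.54  0.28]
shift [-1.1 26.2 17.4] rot [-0.  -0.  -0.1] shift if turned first [-1.1 26.2 17.4]
```

View pics/w15.png

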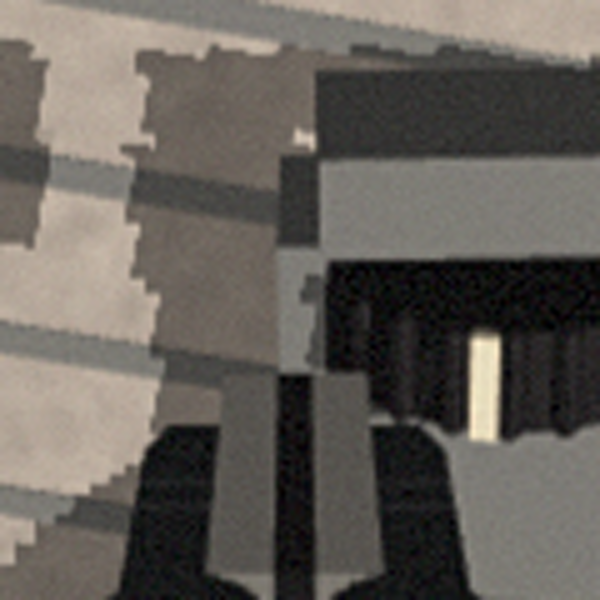

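View pics/s15.png

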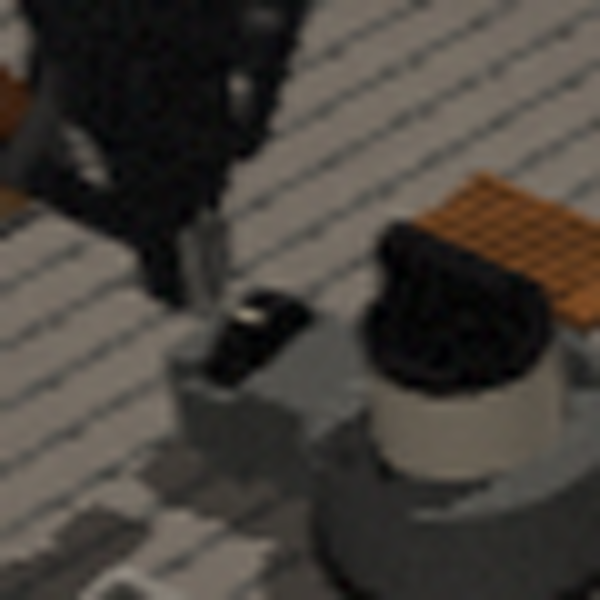

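```bash
cat >> h.py <<'E'
def bar(s,u,v,b=10.4,c=(.4745,.264)):
    r=np.radians(b); ex=np.array([np.cos(r),np.sin(r),0]); c=np.array([*c,.032])
    for th in [0,0]:
        z=.053
        for _ in range(20):
            p=ray(s,u,v,z); x=np.dot(p-c,ex); z=.032+np.sqrt(max(.022**2-x*x,1e-9))
    print("bar angle from top",np.arctan2(x,z-.032),"wheel",np.arctan2(x,z-.032)+.6)
E
python3 - <<'E'
from h import *
bar(load("wrist15.npz"),357,246)
bar(load("wrist12.npz"),270+232/8,50+285/8)
bar(load("side15.npz"),210+252/10,160+315/10)
E
```

```text
bar angle from top -0.25367416120281533 wheel 0.34632583879718465
bar angle from top -0.6648832395228432 wheel -0.06488323952284325
bar angle from top -0.3089044169259009 wheel 0.29109558307409905
```

drive_tool([
  [-0.5, 8, 0, 0, 0, 0, 1],
  [0, 10, 2, 0, 0, 0, 1],
  [0, 3.5, 6, 0, 0, 0, 1],
  [0, 0, 6, 0, 0, 0, 1],
  [0, 0, 2.5, 0, 0, 0, 1],
  [0, 0, 0, 0, 0, 0, 1],
])

```text
clock: 23.37
ee_pos: [0.4712, 0.2636, 0.0542]
eef_rot: [-0.0, 0.641, 0.767, -0.0]
ft_force: [-0.0, 0.1, -0.3]
gripper_width: -0.0
```

drive_tool([
  [0, 0, 1, 0, 0, 0, 1],
  [0, 0, 0, 0, 0, 0, 1],
])

```text
clock: 23.53
ee_pos: [0.4712, 0.2637, 0.0539]
eef_rot: [0.0, 0.641, 0.767, -0.0]
ft_force: [0.4, -0.6, 1.4]
gripper_width: 0.001
```

drive_tool([
  [0, 0, 0.9, 0, 0, 0, 1],
  [0, 0, 0, 0, 0, 0, 1],
])

```text
clock: 23.7
ee_pos: [0.4714, 0.2638, 0.0537]
eef_rot: [0.0, 0.641, 0.767, 0.0]
ft_force: [-0.1, -2.0, 6.3]
gripper_width: -0.002
```

drive_tool([
  [0, 1.5, 0, 0, 0, 0, 1],
  [0, 2, 0.1, 0, 0, 0, 1],
  [0, 2, 0, 0, 0, 0, 1],
  [0, 2, 0.1, 0, 0, 0, 1],
  [0, 0.8, 0, 0, 0, 0, 1],
  [0, 0, 0, 0, 0, 0, 1],
])

```text
clock: 24.2
ee_pos: [0.48, 0.2655, 0.0537]
eef_rot: [0.0, 0.641, 0.768, 0.001]
ft_force: [0.1, -0.1, 6.0]
gripper_width: 0.001
```

drive_tool([
  [0, 0, -6, 0, 0, 0, 1],
  [0, -6, -8, 0, 0, 0, 1],
  [0, -14, -5, 0, 0, 0, 1],
  [0, -8, 0, 0, 0, 0, 1],
  [0, 0, 0, 0, 0, 0, 1],
])

```text
clock: 24.62
ee_pos: [0.4506, 0.2603, 0.0721]
eef_rot: [-0.0, 0.641, 0.768, 0.0]
ft_force: [-0.5, 0.1, 0.2]
gripper_width: 0.001
```

Run:
```python
from h import *
goto([.4745,.264,.054],10.4)
s=shot("wrist",16); crop(s,260,170,380,290,5,"w16")
s=shot("side",16); crop(s,210,160,270,220,10,"s16")
```

```text
t 24.62 ee [0.4506 0.2603 0.0721] yaw_y 10.3 F [-0.5  0.1  0.2] M [ 0.   -0.01  0.01] w 0.001 q [ 0.46 -0.1   1.7   0.    1.54  0.28]
shift [-0.6 24.2 18.1] rot [ 0.  -0.  -0.1] shift if turned first [-0.7 24.2 18.1]
```

View pics/w16.png

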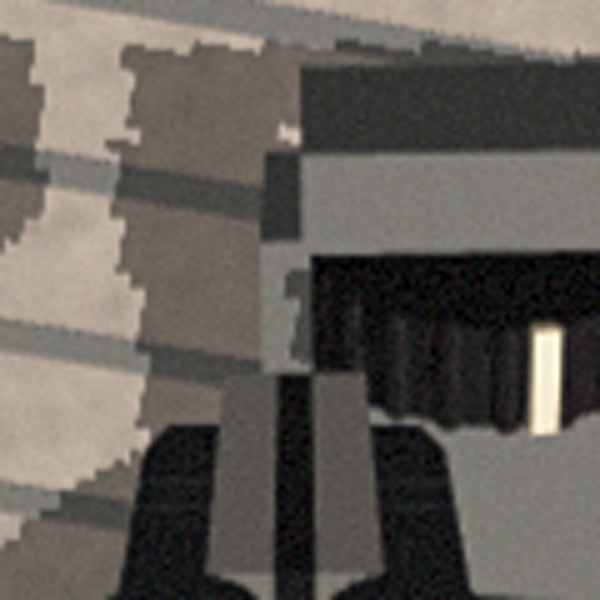

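View pics/s16.png

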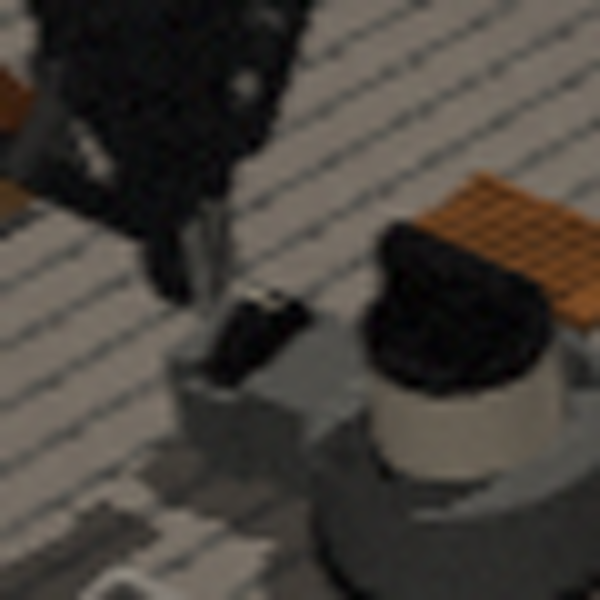

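drive_tool([
  [0, 0, -20, 0, 0, 0, 1],
  [0, 0, -35, 0, 0, 0, 1],
  [-15, 10, -40, 0, 0, 0, 1],
  [-25, 15, -40, 0, 0, 0, 1],
  [-30, 0, -20, 0, 0, 0, 0.7],
  [-20, 0, 0, 0, 0, 0, 0.4],
  [-8, 0, 0, 0, 0, 0, 0.4],
  [0, 0, 0, 0, 0, 0, 0.4],
])

```text
clock: 25.38
ee_pos: [0.4907, 0.171, 0.2177]
eef_rot: [-0.0, 0.642, 0.767, -0.0]
ft_force: [-0.4, -0.1, 0.3]
gripper_width: 0.567
```

Run:
```python
from h import *
bar(load("wrist16.npz"),369,246)
goto([.491,.180,.2],11)
s=shot("wrist",17); crop(s,0,0,640,400,1,"w17"); crop(s,240,10,400,150,5,"w17c"); C=cloud(s)
m=(abs(C[...,0]-.49)<.045)&(abs(C[...,1]-.18)<.045)&(C[...,2]>.100)&(C[...,2]<.13)
v,u=np.where(m); P=np.array([ray(s,a,b,.1105)[:2]*1000 for a,b in zip(u,v)],np.float32); print(np.median(C[m][:,2]),cv2.minAreaRect(P))
s=shot("side",17); crop(s,140,120,460,340,2.5,"s17")
```

```text
bar angle from top 0.1396551048240209 wheel 0.7396551048240209
t 25.38 ee [0.4907 0.171  0.2177] yaw_y 10.1 F [-0.4 -0.1  0.3] M [ 0.03 -0.   -0.03] w 0.567 q [ 0.27 -0.13  1.47 -0.    1.8   0.09]
shift [ 8.8  1.9 17.7] rot [-0.   0.  -0.9] shift if turned first [ 8.8  2.  17.7]
0.11115134027571179 ((489.66241455078125, 178.9361572265625), (13.704843521118164, 52.209903717041016), 10.602184295654297)
```

View pics/w17c.png

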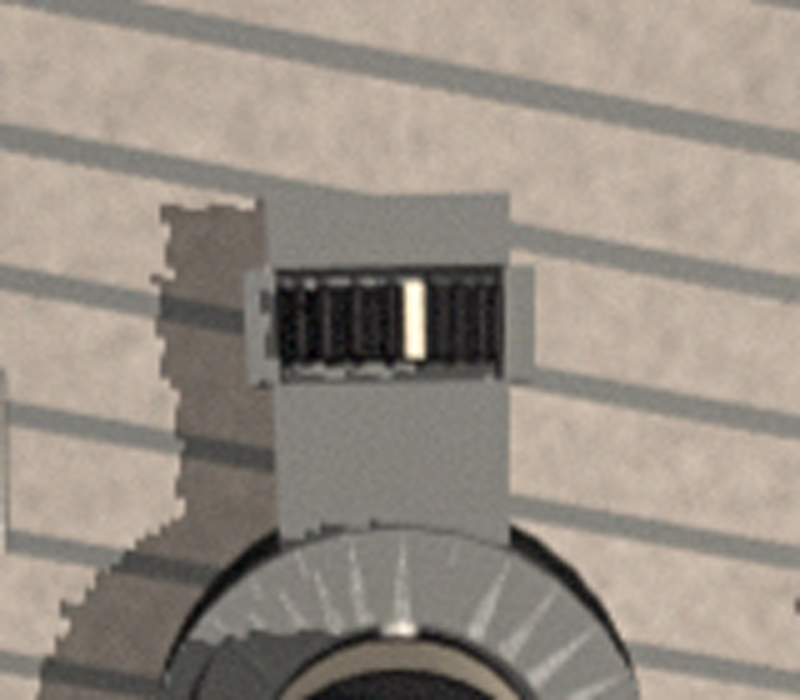

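View pics/s17.png

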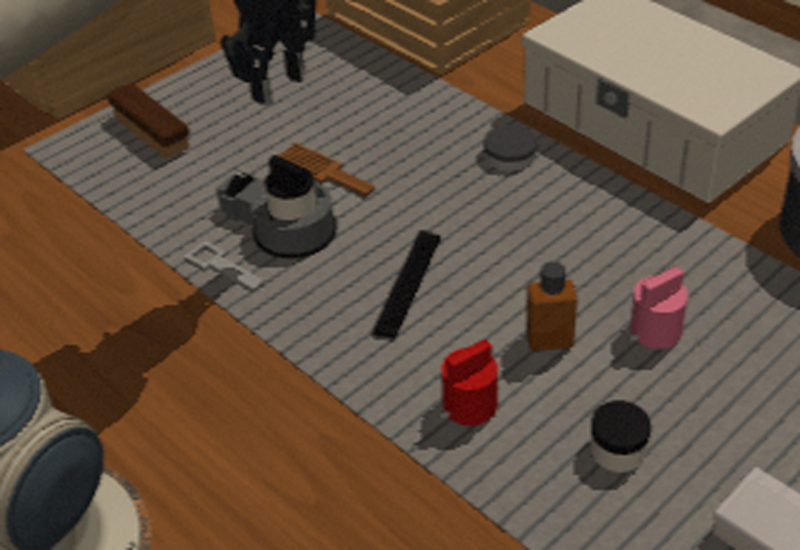

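```bash
python3 -c "
from station import arm
print(arm.close_job())"
```

```text
the job is handed in; nothing more can be done
None
```

The job is done and handed in at about 25 s on the robot's clock. No verdict is reported.

- **Comb:** It lies flat on the clear liner between the base and the cologne bottle.
- **Lantern head:** I used the black and cream one and left the red and pink look-alikes alone. It went into the slots, was pressed down and was turned clockwise to the stop, where the wrist moment peaked at about 2.2 N m. After release, the handle top was at 0.111 m (0.1105 m expected when home). The handle is at 10.6° from the robot's y axis; the base's slots gave about 10.6° and its tail about 11°.
- **Dimmer:** I rolled it one click at a time. The white bar is now about 0.14 rad past the top. The same method read 0.06 rad low at off, so this matches two clicks (0.2 rad). The wheel stayed put when the tool lifted.
- **Other things:** In the last side view the bottle is standing and nothing else looks moved. I judged this by eye.

**Checks that disagreed:** early top-camera estimates of the base centre were about 6 mm off the wrist-camera fits. One tail-angle fit, taken after the turn, gave 15°. I used the wrist-camera fits, and the head went in without resting on the rim.

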